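Press the bearings into two printed arm links and set the clutch

TASK

Fit the three to five rings on the mat: press every ball bearing into a large bore and every bronze bushing into a small bore of the two printed arm links, one to a bore and fully home, pushing with the hand driver, not the bare gripper, and stopping each push as soon as rising force shows that the shoulder is reached. Only when all are home, turn the overload-clutch collar to 7 (two clicks past the second long mark). Finish with the driver upright in its stand, and leave the other things on the bench where they are.

Things in the scene. Friction and masses are not known exactly. Their poses are not given: they have to be found in the camera images.
- bearing1_c (a point): A sealed steel ball bearing, 32 mm outside diameter, 14 mm thick, 45 g, black seals, edges chamfered 1 mm; lies flat on the mat at the start; may be absent. Solid to the touch, the same either way up. Origin of the point: its centre, half-way up (7 mm); z along its axis.
- bearing2_c (a point): A sealed steel ball bearing, 32 mm outside diameter, 14 mm thick, 45 g, black seals, edges chamfered 1 mm; lies flat on the mat at the start; may be absent. Solid to the touch, the same either way up. Origin of the point: its centre, half-way up (7 mm); z along its axis.
- bearing3_c (a point): A sealed steel ball bearing, 32 mm outside diameter, 14 mm thick, 45 g, black seals, edges chamfered 1 mm; lies flat on the mat at the start; may be absent. Solid to the touch, the same either way up. Origin of the point: its centre, half-way up (7 mm); z along its axis.
- bushing1_c (a point): A plain bronze bushing (sleeve without flange), 24 mm outside diameter, 14 mm long, 25 g, edges chamfered 1 mm; stands on end on the mat at the start; may be absent. Solid to the touch, the same either way up. Origin of the point: its centre, half-way up (7 mm); z along its axis.
- bushing2_c (a point): A plain bronze bushing (sleeve without flange), 24 mm outside diameter, 14 mm long, 25 g, edges chamfered 1 mm; stands on end on the mat at the start; may be absent. Solid to the touch, the same either way up. Origin of the point: its centre, half-way up (7 mm); z along its axis.
- large_bore1 (a point): Large bore of the maroon link with the clutch collar, for a bearing: 33.2 mm wide, mouth flared 2 mm all round over 3 mm. Point: centre of the mouth, level with the link's flat face 44 mm above the bench; z up. A ring let go there drops in 5 mm and sits on crush ribs, 9 mm proud; about 9 N, slowly, moves it down, and it stays put; 8 mm on is the shoulder, force climbs: home, top 1 mm proud of the face. Link end radius 34 mm.
- small_bore1 (a point): Small bore of the maroon link with the clutch collar, for a bushing: 25.2 mm wide, mouth flared 2 mm all round over 3 mm. Point: centre of the mouth, level with the link's flat face 44 mm above the bench; z up. A ring let go there drops in 5 mm and sits on crush ribs, 9 mm proud; about 9 N, slowly, moves it down, and it stays put; 8 mm on is the shoulder, force climbs: home, top 1 mm proud of the face. 70 mm from the large bore(s).
- large_bore2 (a point): Large bore of the dark grey link, for a bearing: 33.2 mm wide, mouth flared 2 mm all round over 3 mm. Point: centre of the mouth, level with the link's flat face 44 mm above the bench; z up. A ring let go there drops in 5 mm and sits on crush ribs, 9 mm proud; about 9 N, slowly, moves it down, and it stays put; 8 mm on is the shoulder, force climbs: home, top 1 mm proud of the face. Link end radius 34 mm.
- small_bore2 (a point): Small bore of the dark grey link, for a bushing: 25.2 mm wide, mouth flared 2 mm all round over 3 mm. Point: centre of the mouth, level with the link's flat face 44 mm above the bench; z up. A ring let go there drops in 5 mm and sits on crush ribs, 9 mm proud; about 9 N, slowly, moves it down, and it stays put; 8 mm on is the shoulder, force climbs: home, top 1 mm proud of the face. 70 mm from the large bore(s).
- large_bore3 (a point): Large bore of the dark grey link (its other end), for a bearing: 33.2 mm wide, mouth flared 2 mm all round over 3 mm. Point: centre of the mouth, level with the link's flat face 44 mm above the bench; z up. A ring let go there drops in 5 mm and sits on crush ribs, 9 mm proud; about 9 N, slowly, moves it down, and it stays put; 8 mm on is the shoulder, force climbs: home, top 1 mm proud of the face. Link end radius 34 mm.
- driver_c (a point): Hand driver for pressing: an upright tool 90 mm tall, 160 g; flat aluminium foot 30 mm diameter and 14 mm high, above it a straight round black handle 24 mm in diameter. Point: on its axis, half-way up, 45 mm above the foot's underside; z along the axis, up. Fits both bearings and bushings: its foot is set flat on top of them and pushed.
- stand_seat (a point): Seat of the driver's stand: a round light-grey puck, 72 mm in diameter and 16 mm high, fixed to the bench, with a round recess 10 mm deep, 34 mm wide (flared to 40 mm at the top), in which the driver's foot stands. Point: centre of the recess floor, 6 mm above the bench; z up.
- collar (a joint): Turn of the overload-clutch collar, rad: 0 at mark 0, growing clockwise seen from above, 0.30 rad a mark, 9 marks (2.7 rad) in all; so mark 7 is 2.10. A spring detent pulls it into the nearest mark (about 0.07 N m to turn).
- collar_grip (a point): Clutch collar on the maroon link: knurled steel drum, 44 mm diameter, from 48 to 74 mm above the bench, with a nut 18 mm wide, 9 mm high on top. White line on it points at marks on the scale disc beneath (64 mm wide, top 47 mm above the bench): ten marks, clockwise from above, long at 0 and 5, a dot beside 0. Point: on its axis, half-way up, 61 mm above the bench.
- mat: Grey rubber mat, 90 x 390 mm, 3 mm thick, fixed. Origin: centre of its underside; long side along y.
- screwdriver_grip (a point): Bystander: a screwdriver with an orange handle, 170 mm long, lying on the bench. Point in its handle.
- caliper: Bystander: a digital caliper, 160 mm long, lying on the bench. Origin: its middle, underside.
- gear: Bystander: a dark printed gear, 46 mm across, 18 mm tall with its hub, lying flat. Origin: centre of its underside.
- motor: Bystander: a 42 mm square stepper motor, shaft up, 56 mm tall. Origin: centre of its underside.
There are look-alikes about, which are no part of the job. What is shaped like the part that bears bearing3_c but blue is not meant.

How it is judged:
By the outcome, as a careful person would: the job done as asked, in the order asked, and still so for the second after the job is handed in, with the robot touching nothing.
Of bearing1, bearing2, bearing3, bushing1, bushing2 only 3 to 5 are there at a start; the rules pass over those that are not, and their reading is None.
At some moment in a run one of bearing1, bearing2, bearing3, bushing1, bushing2 may be knocked a few centimetres aside while the robot is not near it.
Once in a run the grip may slacken for a moment while it holds something.
It also fails if it takes over 210 s, if anything falls off the work surface, if the arm or the gripper's body presses on something with over 40 N, if the wrist force passes 120 N, or if a joint passes its speed limit or range.

ROBOT

A 6-joint arm with a two-finger parallel gripper is mounted at the origin on the work surface. World frame = base frame: x ahead of the robot, y to its left, z up, the work surface at z = 0. Lengths are in mm, angles in rad, forces in N, time in s.
With the tool pointing down it reaches from about 350 to 775 mm from the base axis. Payload 7.3 kg.
Tool frame: the origin (TCP) lies between the finger pads; the fingertips stand 25 mm ahead of it and the grasp point (between the pads) lies 6 mm ahead of it; z points along the fingers, y is the line along which they close (so a half turn about z gives the same grasp; the last joint's range is limited). The gripper opens to 92 mm and grips with 3 to 60 N. Pads are 19 mm wide; open, the fingers measure 130 mm over their backs; the gripper's body (75 mm by 190 mm) begins 47 mm behind the grasp point.
Start: joints at [-1.307, 0.342, 1.524, -0, 1.275, -0.146], TCP at [209.197, -481.538, 251.741] pointing down, gripper open.
Joint ranges: [-2.53, 2.53], [-0.77, 2.02], [0.04, 2.7], [-1, 4.14], [0.28, 2.66], [-3.11, 3.11]. Speed limits (rad/s): [2.57, 2.57, 3.14, 3.14, 3.14, 3.14].

INTERFACE

Orientations are given as [roll, pitch, yaw] about the fixed x, y, z axes, in that order (R = Rz(yaw) Ry(pitch) Rx(roll)).
In Python, from plant import bot gives the robot as it stands.
- The arm moves only by the tool play_rows, never from a script. Its argument "commands" is a list of rows, each an object of numbers: "x", "y", "z": the shift along the tool's x, y, z in m; "twist": the turn about the tool's z in degrees. In form: [{"x": .., "y": .., "z": .., "twist": ..}, ...]. A call has exactly 8 rows; each row is the pose to reach, as a shift and turn from the pose commanded when the call began, along the tool's axes at that moment; what a row does not reach only later rows make up. A row lasts 1/10 s, in which the tool goes at most 50 mm and 8.59 degrees, less where a joint would pass 70% of its speed; a pose out of reach is approached as far as the arm can. A call with a gripper value outside its range is refused whole. "jaw" is the closure, from 0 (fully open) to 1 (shut), set as the call begins (left out, the last holds). The fingers move at their own pace and stop on an object; the grip force is fixed at half the most. Time passes only in rows, so rows that repeat a pose let the fingers close, or fill a call up. It gives the time, the measured TCP pose, the force, the opening and the grip force at its end, in the units of the state.
- bot.get_obs(): the state, without advancing time (a new reading comes with each control period).
- bot.capture(name): name is "scene" or "top" or "wrist"; returns a dict with "pixels" (384x512x3 uint8, red, green, blue), "fx", "fy", "cx", "cy" (pixels), "eye" and "rotation" of the camera in the world. Camera axes: x right, y down, z forward; pixel columns grow to the right and rows downward; lengths in mm; the calibration is good to about 2 mm. A picture is of the moment at which its call begins. There is no depth.
- bot.close_job(): hands the job in; it is judged then, once.
The state is a dict: "time": time; "joint_positions": joint angles; "dq": joint speeds; "tau": joint torques, N m; "tool_pos": TCP position; "tcp_rot": TCP orientation; "contact_force": force on the tool from outside, world axes, zero at the start; "moment": the same for the moment, N m; "grip_width": finger opening in mm; "finger_force": force on a finger pad.
Only numpy, scipy, OpenCV 4.12 (cv2) and the standard library are available. Lean on these libraries where they do the work, as an engineer would, in place of code of your own. Each camera call takes 0.05 s, during which the arm holds its last target. There are 200 camera calls.

## Working session

There is one attempt and no reset: what is moved stays moved. The work goes in short steps, Python scripts to look and compute and a tool call to move; the robot and the scene stay as the last step left them, time stands still between calls to the robot, and variables do not carry over. Pictures are saved under pics/ and viewed, at most 14 in all, crops included, and the job is handed in when it is done.

Besides the shell and the picture viewer there is one more tool, called by a JSON object that holds its "op" and its "data", one argument or row to a line. play_rows: Moves the arm, as the interface text tells. Its arguments: {"type":"object","properties":{"commands":{"type":"array"},"jaw":{"type":"number"}},"required":["commands"]}

```bash
ls; mkdir -p pics
cat > h.py <<'E'
import numpy as np, cv2
from plant import bot
def cap(n,f=None):
    c=bot.capture(n)
    if f: cv2.imwrite('pics/'+f,c['pixels'][:,:,::-1])
    return c
def ray(c,u,v,z):
    d=np.array(c['rotation'])@np.array([(u-c['cx'])/c['fx'],(v-c['cy'])/c['fy'],1.])
    e=np.array(c['eye']); return e+d*(z-e[2])/d[2]
def proj(c,p):
    q=np.array(c['rotation']).T@(np.array(p)-np.array(c['eye'])); return c['fx']*q[0]/q[2]+c['cx'],c['fy']*q[1]/q[2]+c['cy']
E
python3 - <<'E'
from h import *
import pickle
for n in ['scene','top']:
    c=cap(n,n+'0.png'); pickle.dump(c,open(n+'0.pkl','wb'))
    print(n,c['fx'],c['eye'],np.round(c['rotation'],3).tolist())
o=bot.get_obs(); print(o)
E
```

```text
pics
scene 391.14163460515294 [1277.17676738   46.78104909  604.68391425] [-2.201, 0.001, 1.662]
top 388.5057415374768 [ 453.10071596  -18.48447621 1055.26729257] [-3.033, 0.026, -1.568]
{'time': 0.1, 'joint_positions': array([-1.30699797e+00,  3.42649979e-01,  1.52488170e+00,  1.85196443e-05,
        1.27539566e+00, -1.46010346e-01]), 'dq': array([ 9.91425110e-05, -2.20099503e-03, -3.06597331e-03,  5.33340198e-04,
       -2.12285326e-03,  6.56133813e-04]), 'tau': array([ 1.60114399e-03, -4.32004416e+01, -2.44696176e+01,  7.19165476e-02,
        5.25683386e-02, -5.29648389e-05]), 'tool_pos': array([ 209.11641252, -481.21747383,  251.12991582]), 'tcp_rot': array([-3.14027475e+00, -2.11707953e-04,  4.09803155e-01]), 'contact_force': array([0.66084547, 0.68301968, 0.70058966]), 'moment': array([0.07025049, 0.03439285, 0.00754356]), 'finger_force': 0.0, 'grip_width': 91.6005740036198}
```

```bash
cat > h.py <<'E'
import numpy as np, cv2, pickle
from scipy.spatial.transform import Rotation as Ro
from plant import bot
def cap(n,f=None):
    c=bot.capture(n); c['R']=Ro.from_euler('xyz',c['rotation']).as_matrix()
    if f: cv2.imwrite('pics/'+f+'.png',c['pixels'][:,:,::-1]); pickle.dump(c,open(f+'.pkl','wb'))
    return c
def load(f):
    c=pickle.load(open(f+'.pkl','rb')); c['R']=Ro.from_euler('xyz',c['rotation']).as_matrix(); return c
def ray(c,u,v,z):
    d=c['R']@np.array([(u-c['cx'])/c['fx'],(v-c['cy'])/c['fy'],1.])
    e=np.array(c['eye']); return e+d*(z-e[2])/d[2]
def proj(c,p):
    q=c['R'].T@(np.array(p)-np.array(c['eye'])); return np.array([c['fx']*q[0]/q[2]+c['cx'],c['fy']*q[1]/q[2]+c['cy']])
def go(x,y,z,yaw=None):
    "shift in tool axes (m) to world point mm, from measured pose; yaw deg"
    o=bot.get_obs(); R=Ro.from_euler('xyz',o['tcp_rot']).as_matrix()
    d=R.T@(np.array([x,y,z])-o['tool_pos'])/1000
    print('tcp',o['tool_pos'].round(1),'yaw',np.degrees(o['tcp_rot'][2]).round(1),'shift',d.round(4),'t',o['time'])
    if yaw is not None: print('twist',(-(yaw-np.degrees(o['tcp_rot'][2]))).round(1))
E
python3 -c "
from h import *
a=cv2.imread('pics/top0.png'); cv2.imwrite('pics/top0b.png',cv2.resize(a,(800,600),interpolation=cv2.INTER_CUBIC))
c=load('top0'); print(ray(c,256,192,0),proj(c,[450,0,0]),proj(c,[600,0,0]),proj(c,[450,200,0]))"
```

```text
[570.46256704  -4.23885102   0.        ] [254.3534169  236.34506653] [254.47229243 181.29133694] [180.65360579 236.10867641]
```

View pics/top0b.png

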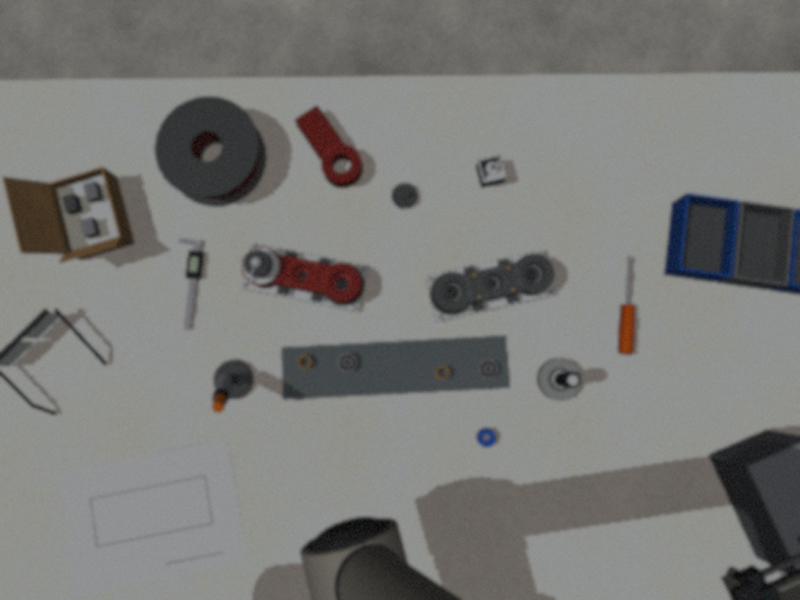

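View pics/scene0.png

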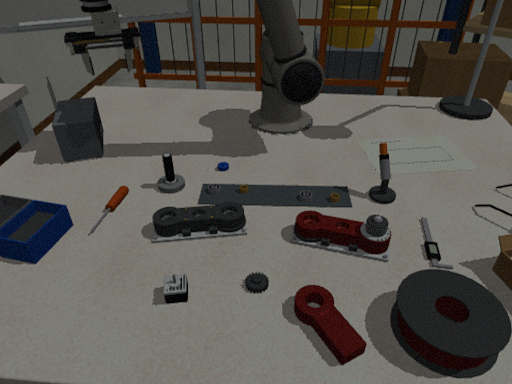

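Top view (800×600): ring candidates are bushings (307,361), (444,372); bearings (349,362), (490,368) on the mat, and a blue ring (487,437), which is excluded for being blue and off the mat. The driver is either the black handle in the light-grey puck (562,378), which fits, or the orange-topped one in the dark base (233,378), which does not. The maroon link with collar at (263–343,275) is meant, not the collarless red link at (330,145). The dark grey link is at (452–534,282).

Run:
```python
from h import *
a=cv2.imread('pics/top0.png')[145:265,135:400]
cv2.imwrite('pics/crop1.png',cv2.resize(a,None,fx=3,fy=3,interpolation=cv2.INTER_CUBIC))
c=load('top0')
s=0.64
for n,u,v,z in [('bu1',307,361,17),('be1',349,362,17),('bu2',444,372,17),('be2',490,368,17),('puck',560,379,16),('drvtop',569,380,96),
 ('L1',343,284,44),('S1',302,273,44),('col',263,263,78),('L2',452,292,44),('S2',491,283,44),('L3',534,272,44)]:
    print(n,ray(c,u*s,v*s,z).round(0))
```

```text
bu1 [464. 154.  17.]
be1 [462.  82.  17.]
bu2 [446. -79.  17.]
be2 [ 453. -157.   17.]
puck [ 435. -275.   16.]
drvtop [ 435. -269.   96.]
L1 [593.  91.  44.]
S1 [611. 161.  44.]
col [623. 220.  78.]
L2 [579. -92.  44.]
S2 [ 594. -157.   44.]
L3 [ 613. -229.   44.]
```

View pics/crop1.png

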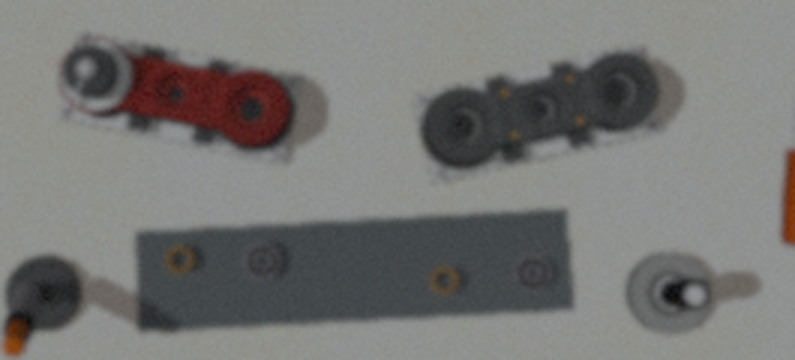

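Confirmed: two bronze bushings, two steel bearings on the mat, the black-handled driver in the light puck, and the maroon link with collar. Moving above the right half for a close look.

{"op": "play_rows", "data": {
  "commands": [
    {"x":0.04,"y":-0.018,"z":-0.005,"twist":-8},
    {"x":0.08,"y":-0.036,"z":-0.01,"twist":-16},
    {"x":0.12,"y":-0.054,"z":-0.015,"twist":-24},
    {"x":0.16,"y":-0.072,"z":-0.02,"twist":-32},
    {"x":0.2,"y":-0.09,"z":-0.025,"twist":-40},
    {"x":0.24,"y":-0.108,"z":-0.03,"twist":-48},
    {"x":0.28,"y":-0.126,"z":-0.035,"twist":-56},
    {"x":0.32,"y":-0.144,"z":-0.04,"twist":-64}
  ],
  "jaw": 0.0
}}

```text
time: 0.9
tool_pos: [446.1, -220.3, 291.7]
tcp_rot: [-3.141, -0.0, 1.533]
contact_force: [0.3, 0.7, -0.3]
grip_width: 92.0
finger_force: 0.0
```

Run:
```python
from h import *
go(500,-160,320,90)
```

```text
tcp [ 446.1 -220.3  291.7] yaw 87.8 shift [ 0.0624  0.0515 -0.0283] t 0.9
twist -2.2
```

{"op": "play_rows", "data": {
  "commands": [
    {"x":0.03,"y":0.025,"z":-0.014,"twist":-1},
    {"x":0.062,"y":0.051,"z":-0.028,"twist":-2},
    {"x":0.062,"y":0.051,"z":-0.028,"twist":-2},
    {"x":0.062,"y":0.051,"z":-0.028,"twist":-2},
    {"x":0.062,"y":0.051,"z":-0.028,"twist":-2},
    {"x":0.062,"y":0.051,"z":-0.028,"twist":-2},
    {"x":0.062,"y":0.051,"z":-0.028,"twist":-2},
    {"x":0.062,"y":0.051,"z":-0.028,"twist":-2}
  ]
}}

```text
time: 1.7
tool_pos: [498.6, -162.9, 319.6]
tcp_rot: [-3.141, -0.0, 1.56]
contact_force: [-0.0, -0.0, 0.3]
grip_width: 92.0
finger_force: 0.0
```

Run:
```python
from h import *
c=cap('wrist','w1')
print(c['eye'],c['rotation'],c['fx'],bot.get_obs()['tool_pos'])
for n,p in dict(L2=[579,-92,44],S2=[594,-157,44],L3=[613,-229,44],be2=[453,-157,17],bu2=[446,-79,17],puck=[435,-275,16]).items(): print(n,proj(c,p).round())
```

```text
[500.20364213 -87.9927138  453.07906576] [ 2.86019861e+00  1.17563963e-03 -1.05534218e-02] 290.8625778060276 [ 498.69516936 -162.78569996  319.66496344]
L2 [313. 109.]
S2 [322. 157.]
L3 [332. 205.]
be2 [224. 155.]
bu2 [217. 101.]
puck [216. 227.]
```

View pics/w1.png

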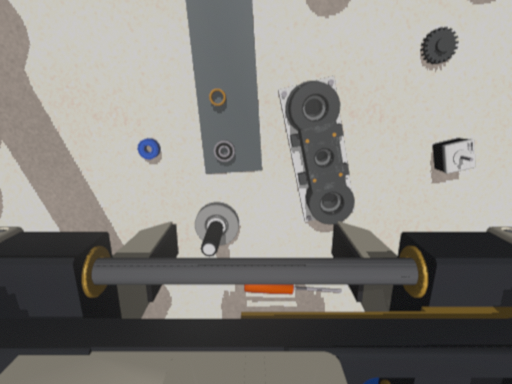

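Wrist view: bushing (217,97), bearing (224,151), puck (217,224) with driver, grey link bores at (314,107), (322,156), (331,202), all matching the predictions within 4 px. Refining with circle fits.

```bash
cat >> h.py <<'E'
def circ(c,u,v,z,r,w=None,k=4):
    "circle of radius r mm at height z near pixel u,v -> world point"
    P=ray(c,u,v,z); rp=np.linalg.norm(proj(c,P+[r,0,0])-proj(c,P)); w=w or int(rp*1.7+4)
    y0,x0=max(0,int(v)-w),max(0,int(u)-w)
    g=cv2.cvtColor(c['pixels'][y0:int(v)+w+1,x0:int(u)+w+1],cv2.COLOR_RGB2GRAY)
    g=cv2.GaussianBlur(cv2.resize(g,None,fx=k,fy=k,interpolation=cv2.INTER_CUBIC),(5,5),0)
    g=cv2.normalize(g,None,0,255,cv2.NORM_MINMAX)
    H=cv2.HoughCircles(g,cv2.HOUGH_GRADIENT_ALT,1.5,3,param1=150,param2=0.5,minRadius=int(rp*k*.85),maxRadius=int(rp*k*1.15))
    if H is None: return None
    q=H[0][0]; uv=(q[0]+.5)/k-.5+x0,(q[1]+.5)/k-.5+y0
    return ray(c,*uv,z).round(1),np.round(uv,1),round(q[2]/k/rp*r,1)
E
python3 - <<'E'
from h import *
c=load('w1')
for n,u,v,z,r in [('bu2',217,97,17,12),('be2',224,151,17,16),('puck',216,224,16,36),('puckin',216,224,16,20),('L2',314,107,44,17.6),('L2e',314,107,44,34),('S2',322,156,44,13.6),('L3',331,202,44,17.6),('L3e',331,202,44,34),('drvtop',209,249,96,12)]:
    print(n,circ(c,u,v,z,r))
E
```

```text
bu2 (array([447. , -72.9,  17. ]), array([217.4,  96.2], dtype=float32), np.float64(12.2))
be2 (array([ 451.8, -151.9,   17. ]), array([223. , 151.5], dtype=float32), np.float64(15.9))
puck (array([ 436. , -269.8,   16. ]), array([216.2, 224.2], dtype=float32), np.float64(34.8))
puckin (array([ 435.6, -286. ,   16. ]), array([216.5, 233.5], dtype=float32), np.float64(19.8))
L2 (array([582.1, -89.3,  44. ]), array([315.4, 107.2], dtype=float32), np.float64(17.6))
L2e (array([566.5, -85.1,  44. ]), array([304. , 104.1], dtype=float32), np.float64(32.5))
S2 (array([ 592.7, -153.9,   44. ]), array([320.8, 154.8], dtype=float32), np.float64(13.4))
L3 None
L3e (array([ 600.8, -236.3,   44. ]), array([323.2, 209.6], dtype=float32), np.float64(32.4))
drvtop (array([ 437.6, -268.2,   96. ]), array([209.9, 246.1], dtype=float32), np.float64(11.9))
```

{"op": "play_rows", "data": {
  "commands": [
    {"x":0.022,"y":-0.013,"z":0.04,"twist":0},
    {"x":0.044,"y":-0.026,"z":0.08,"twist":0},
    {"x":0.066,"y":-0.039,"z":0.12,"twist":0},
    {"x":0.088,"y":-0.052,"z":0.16,"twist":0},
    {"x":0.088,"y":-0.052,"z":0.17,"twist":0},
    {"x":0.088,"y":-0.052,"z":0.17,"twist":0},
    {"x":0.088,"y":-0.052,"z":0.17,"twist":0},
    {"x":0.088,"y":-0.052,"z":0.17,"twist":0}
  ]
}}

```text
time: 2.55
tool_pos: [449.4, -74.9, 151.2]
tcp_rot: [3.138, 0.001, 1.561]
contact_force: [-0.5, 0.6, 0.7]
grip_width: 91.7
finger_force: 0.0
```

Run:
```python
from h import *
c=cap('wrist','w2')
for n,p,r in [('bu2',[447,-75,17],12),('L2',[582,-90,44],17.6),('S2',[592,-154,44],13.6)]:
    u,v=proj(c,p); print(n,u.round(),v.round(),circ(c,u,v,p[2],r))
h=cv2.cvtColor(c['pixels'],cv2.COLOR_RGB2HSV); m=cv2.inRange(h,(8,90,60),(28,255,255))
for s in cv2.connectedComponentsWithStats(m)[2][1:]:
    if s[4]>60: print(s, ray(c,s[0]+s[2]/2-.5,s[1]+s[3]/2-.5,17).round(1))
go(447,-75,40,90)
```

```text
bu2 251.0 188.0 (array([446.7, -74. ,  17. ]), array([250.5, 187.4], dtype=float32), np.float64(11.3))
L2 404.0 212.0 (array([581.4, -90. ,  44. ]), array([403.4, 211.5], dtype=float32), np.float64(18.1))
S2 406.0 275.0 (array([ 600.2, -160.8,   44. ]), array([413.4, 281.5], dtype=float32), np.float64(14.4))
[238 173  25  26 324] [446.2 -72.1  17. ]
[ 81 246  29  52 728] [ 283.7 -163.    17. ]
[400 246  29  52 715] [ 616.  -166.9   17. ]
[ 241  306  271   13 2178] [ 581.6 -216.5   17. ]
tcp [449.2 -74.8 151.1] yaw 89.4 shift [-1.000e-04 -2.500e-03  1.111e-01] t 2.6
twist -0.6
```

View pics/w2.png

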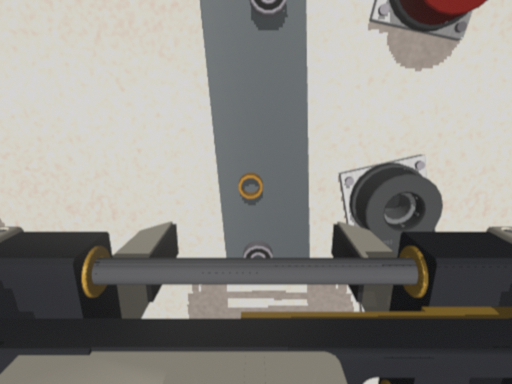

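The bushing is at (250,187) → (446.7, −74); grasping.

{"op": "play_rows", "data": {
  "commands": [
    {"x":0.001,"y":-0.0025,"z":0.04,"twist":0},
    {"x":0.001,"y":-0.0025,"z":0.08,"twist":0},
    {"x":0.001,"y":-0.0025,"z":0.11,"twist":0},
    {"x":0.001,"y":-0.0025,"z":0.117,"twist":0},
    {"x":0.001,"y":-0.0025,"z":0.117,"twist":0},
    {"x":0.001,"y":-0.0025,"z":0.117,"twist":0},
    {"x":0.001,"y":-0.0025,"z":0.117,"twist":0},
    {"x":0.001,"y":-0.0025,"z":0.117,"twist":0}
  ]
}}

```text
time: 3.4
tool_pos: [446.2, -73.1, 33.9]
tcp_rot: [3.139, 0.001, 1.562]
contact_force: [-0.6, -0.8, 0.4]
grip_width: 91.9
finger_force: 0.0
```

{"op": "play_rows", "data": {
  "commands": [
    {"x":0,"y":0,"z":0,"twist":0},
    {"x":0,"y":0,"z":0,"twist":0},
    {"x":0,"y":0,"z":0,"twist":0},
    {"x":0,"y":0,"z":0,"twist":0},
    {"x":0,"y":0,"z":0,"twist":0},
    {"x":0,"y":0,"z":0,"twist":0},
    {"x":0,"y":0,"z":0,"twist":0},
    {"x":0,"y":0,"z":0,"twist":0}
  ],
  "jaw": 1.0
}}

```text
time: 4.2
tool_pos: [445.3, -72.8, 32.7]
tcp_rot: [-3.142, 0.0, 1.562]
contact_force: [0.2, 1.3, 0.4]
grip_width: 32.4
finger_force: 0.0
```

{"op": "play_rows", "data": {
  "commands": [
    {"x":0,"y":0,"z":0,"twist":0},
    {"x":0,"y":0,"z":0,"twist":0},
    {"x":0,"y":0,"z":0,"twist":0},
    {"x":0,"y":0,"z":0,"twist":0},
    {"x":0,"y":0,"z":-0.03,"twist":0},
    {"x":0,"y":0,"z":-0.07,"twist":0},
    {"x":0,"y":0,"z":-0.11,"twist":0},
    {"x":0,"y":0,"z":-0.11,"twist":0}
  ]
}}

```text
time: 5.0
tool_pos: [448.0, -73.6, 147.2]
tcp_rot: [3.132, 0.003, 1.562]
contact_force: [-0.2, 0.0, -0.9]
grip_width: 22.7
finger_force: 30.0
```

Run:
```python
from h import *
print(bot.get_obs()['grip_width'],bot.get_obs()['finger_force'])
go(597,-158,150,103)
```

```text
22.68768337364152 29.999938309192657
tcp [448.  -73.6 147.2] yaw 89.5 shift [-0.083   0.1498 -0.0011] t 5.0
twist -13.5
```

{"op": "play_rows", "data": {
  "commands": [
    {"x":-0.02,"y":0.037,"z":0,"twist":-4},
    {"x":-0.04,"y":0.075,"z":0,"twist":-8},
    {"x":-0.062,"y":0.112,"z":0,"twist":-12},
    {"x":-0.083,"y":0.15,"z":0,"twist":-13.5},
    {"x":-0.083,"y":0.15,"z":0,"twist":-13.5},
    {"x":-0.083,"y":0.15,"z":0,"twist":-13.5},
    {"x":-0.083,"y":0.15,"z":0,"twist":-13.5},
    {"x":-0.083,"y":0.15,"z":0,"twist":-13.5}
  ]
}}

```text
time: 5.8
tool_pos: [593.6, -156.4, 142.7]
tcp_rot: [-3.141, -0.0, 1.798]
contact_force: [-1.0, 0.4, -0.2]
grip_width: 22.5
finger_force: 30.0
```

Run:
```python
from h import *
c=cap('wrist','w3')
for n,p,r in [('L2',[582,-90,44],17.6),('S2',[598,-158,44],13.6),('L3',[614,-228,44],17.6)]:
    u,v=proj(c,p); print(n,u.round(),v.round(),circ(c,u,v,p[2],r))
print(proj(c,bot.get_obs()['tool_pos']-[0,0,10]))
cv2.imwrite('pics/w3c.png',cv2.resize(c['pixels'][80:330,120:400,::-1],None,fx=2.2,fy=2.2))
```

```text
L2 259.0 117.0 (array([581.5, -88.4,  44. ]), array([258.4, 114.8], dtype=float32), np.float64(18.0))
S2 259.0 203.0 (array([ 597.2, -157.3,   44. ]), array([257.8, 201.8], dtype=float32), np.float64(14.1))
L3 258.0 278.0 None
[253.62517753 250.08612695]
```

View pics/w3c.png

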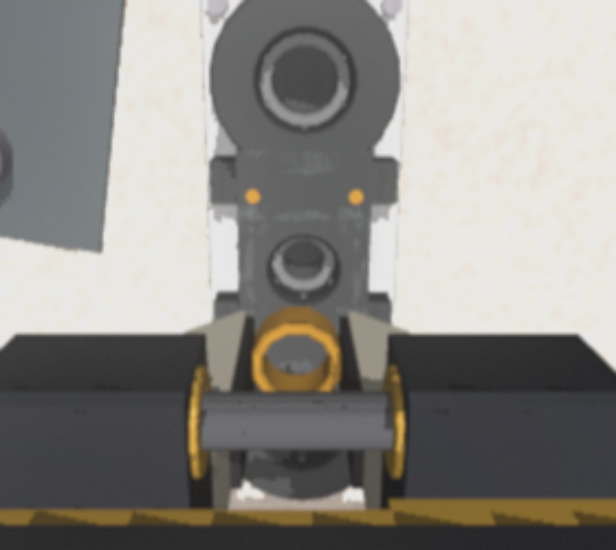

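The held bushing is at (254,245), S2 at (258,202) and L2 at (258,115); the L2–S2 distance is 70.7 mm, consistent with 70.

Run:
```python
from h import *
c=load('w3')
print(circ(c,254.5,244.5,142.7-16,12), ray(c,254.5,244.5,126.7))
go(597.2,-157.3,74)
```

```text
(array([ 594.1, -156.1,  126.7]), array([254.4, 244.4], dtype=float32), np.float64(11.1)) [ 594.20364468 -156.1622522   126.7       ]
tcp [ 593.8 -156.5  143. ] yaw 103.0 shift [-0.0016  0.0032  0.069 ] t 5.85
```

{"op": "play_rows", "data": {
  "commands": [
    {"x":-0.002,"y":0.003,"z":0.02,"twist":0},
    {"x":-0.002,"y":0.003,"z":0.045,"twist":0},
    {"x":-0.002,"y":0.003,"z":0.06,"twist":0},
    {"x":-0.002,"y":0.003,"z":0.066,"twist":0},
    {"x":-0.002,"y":0.003,"z":0.069,"twist":0},
    {"x":-0.002,"y":0.003,"z":0.07,"twist":0},
    {"x":-0.002,"y":0.003,"z":0.07,"twist":0},
    {"x":-0.002,"y":0.003,"z":0.07,"twist":0}
  ]
}}

```text
time: 6.65
tool_pos: [598.3, -158.6, 73.6]
tcp_rot: [3.14, 0.001, 1.797]
contact_force: [0.1, -0.2, -0.1]
grip_width: 22.6
finger_force: 30.0
```

{"op": "play_rows", "data": {
  "commands": [
    {"x":0.0005,"y":-0.001,"z":0.001,"twist":0},
    {"x":0.0005,"y":-0.001,"z":0.0015,"twist":0},
    {"x":0.0005,"y":-0.001,"z":0.0015,"twist":0},
    {"x":0.0005,"y":-0.001,"z":0.0015,"twist":0},
    {"x":0.0005,"y":-0.001,"z":0.0015,"twist":0},
    {"x":0.0005,"y":-0.001,"z":0.0015,"twist":0},
    {"x":0.0005,"y":-0.001,"z":0.0015,"twist":0},
    {"x":0.0005,"y":-0.001,"z":0.0015,"twist":0}
  ]
}}

```text
time: 7.45
tool_pos: [596.8, -158.1, 71.2]
tcp_rot: [3.142, 0.0, 1.797]
contact_force: [0.6, -0.0, -1.2]
grip_width: 22.7
finger_force: 30.0
```

{"op": "play_rows", "data": {
  "commands": [
    {"x":0,"y":0,"z":0,"twist":0},
    {"x":0,"y":0,"z":0,"twist":0},
    {"x":0,"y":0,"z":0,"twist":0},
    {"x":0,"y":0,"z":0,"twist":0},
    {"x":0,"y":0,"z":-0.01,"twist":0},
    {"x":0,"y":0,"z":-0.03,"twist":0},
    {"x":0,"y":0,"z":-0.06,"twist":0},
    {"x":0,"y":0,"z":-0.08,"twist":0}
  ],
  "jaw": 0.5
}}

```text
time: 8.25
tool_pos: [597.4, -158.4, 153.9]
tcp_rot: [3.14, 0.002, 1.797]
contact_force: [0.3, -0.7, 0.3]
grip_width: 45.8
finger_force: 0.0
```

Run:
```python
from h import *
c=cap('wrist','w4')
u,v=proj(c,[597.2,-157.3,53]); print(u,v,circ(c,u,v,53,12))
u,v=proj(c,[612.7,-226,44]); print(u,v,circ(c,u,v,44,17.6))
cv2.imwrite('pics/w4c.png',cv2.resize(c['pixels'][80:330,120:400,::-1],None,fx=2.2,fy=2.2))
go(452,-154,150,90)
```

```text
253.53273946068163 197.53673286331662 (array([ 598.7, -154.2,   53. ]), array([256.1, 194.5], dtype=float32), np.float64(12.0))
253.27501801026096 266.0183802425419 None
tcp [ 598.8 -158.9  157.2] yaw 103.0 shift [ 0.0378 -0.142   0.0061] t 8.3
twist 13.0
```

View pics/w4c.png

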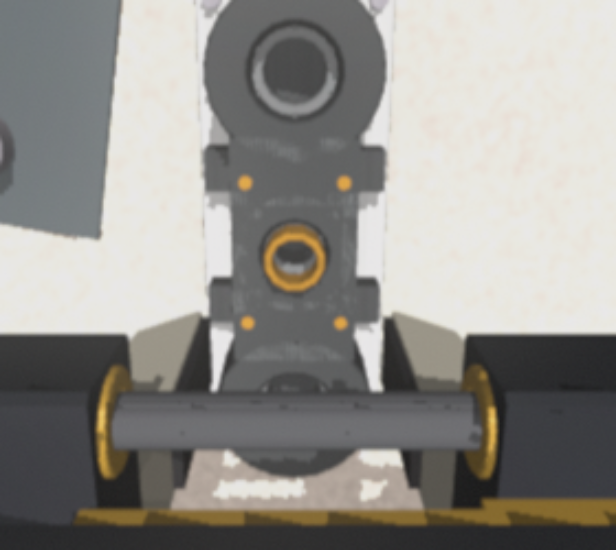

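The bushing sits in S2 at (294,258) in the crop. Next, the bearing.

{"op": "play_rows", "data": {
  "commands": [
    {"x":0.01,"y":-0.036,"z":0,"twist":4},
    {"x":0.02,"y":-0.072,"z":0,"twist":8},
    {"x":0.03,"y":-0.108,"z":0,"twist":12},
    {"x":0.038,"y":-0.142,"z":0.005,"twist":13},
    {"x":0.038,"y":-0.142,"z":0.005,"twist":13},
    {"x":0.038,"y":-0.142,"z":0.005,"twist":13},
    {"x":0.038,"y":-0.142,"z":0.005,"twist":13},
    {"x":0.038,"y":-0.142,"z":0.005,"twist":13}
  ],
  "jaw": 0.0
}}

```text
time: 9.1
tool_pos: [451.1, -153.3, 146.4]
tcp_rot: [3.14, 0.001, 1.571]
contact_force: [-0.7, 0.2, -0.6]
grip_width: 91.9
finger_force: 0.0
```

Run:
```python
from h import *
c=cap('wrist','w5')
u,v=proj(c,[452,-154,17]); q=circ(c,u,v,17,16); print(u,v,q)
if q: go(q[0][0],q[0][1],34,90)
```

```text
254.62481970783602 190.5166544032278 (array([ 451.3, -150.8,   17. ]), array([253.9, 187.2], dtype=float32), np.float64(14.8))
tcp [ 450.9 -153.2  146.3] yaw 90.0 shift [0.0024 0.0003 0.1123] t 9.15
twist 0.0
```

{"op": "play_rows", "data": {
  "commands": [
    {"x":0.002,"y":0,"z":0.04,"twist":0},
    {"x":0.002,"y":0,"z":0.08,"twist":0},
    {"x":0.002,"y":0,"z":0.105,"twist":0},
    {"x":0.002,"y":0,"z":0.112,"twist":0},
    {"x":0.002,"y":0,"z":0.112,"twist":0},
    {"x":0.002,"y":0,"z":0.112,"twist":0},
    {"x":0.002,"y":0,"z":0.112,"twist":0},
    {"x":0.002,"y":0,"z":0.112,"twist":0}
  ]
}}

```text
time: 9.95
tool_pos: [450.6, -151.4, 35.3]
tcp_rot: [3.139, 0.001, 1.571]
contact_force: [0.9, 0.1, -0.7]
grip_width: 91.9
finger_force: 0.0
```

{"op": "play_rows", "data": {
  "commands": [
    {"x":0,"y":0,"z":0,"twist":0},
    {"x":0,"y":0,"z":0,"twist":0},
    {"x":0,"y":0,"z":0,"twist":0},
    {"x":0,"y":0,"z":0,"twist":0},
    {"x":0,"y":0,"z":0,"twist":0},
    {"x":0,"y":0,"z":0,"twist":0},
    {"x":0,"y":0,"z":0,"twist":0},
    {"x":0,"y":0,"z":0,"twist":0}
  ],
  "jaw": 1.0
}}

```text
time: 10.75
tool_pos: [450.0, -151.0, 34.2]
tcp_rot: [3.142, 0.0, 1.57]
contact_force: [1.1, -0.8, -0.4]
grip_width: 32.5
finger_force: 0.1
```

{"op": "play_rows", "data": {
  "commands": [
    {"x":0,"y":0,"z":0,"twist":0},
    {"x":0,"y":0,"z":0,"twist":0},
    {"x":0,"y":0,"z":0,"twist":0},
    {"x":0,"y":0,"z":-0.02,"twist":0},
    {"x":0,"y":0,"z":-0.06,"twist":0},
    {"x":0,"y":0,"z":-0.1,"twist":0},
    {"x":0,"y":0,"z":-0.11,"twist":0},
    {"x":0,"y":0,"z":-0.11,"twist":0}
  ]
}}

```text
time: 11.55
tool_pos: [450.7, -151.4, 145.6]
tcp_rot: [3.138, 0.002, 1.571]
contact_force: [0.3, 0.5, -1.1]
grip_width: 29.8
finger_force: 30.0
```

Run:
```python
from h import *
go(581.5,-88.4,145,103)
go(612.7,-226.4,145,103)
```

```text
tcp [ 450.7 -151.4  145.6] yaw 90.0 shift [0.063  0.1308 0.0009] t 11.55
twist -13.0
tcp [ 450.7 -151.4  145.6] yaw 90.0 shift [-0.075   0.1621  0.0012] t 11.55
twist -13.0
```

{"op": "play_rows", "data": {
  "commands": [
    {"x":0.015,"y":0.032,"z":0,"twist":-4},
    {"x":0.03,"y":0.065,"z":0,"twist":-8},
    {"x":0.046,"y":0.098,"z":0,"twist":-12},
    {"x":0.063,"y":0.131,"z":0,"twist":-13},
    {"x":0.063,"y":0.131,"z":0,"twist":-13},
    {"x":0.063,"y":0.131,"z":0,"twist":-13},
    {"x":0.063,"y":0.131,"z":0,"twist":-13},
    {"x":0.063,"y":0.131,"z":0,"twist":-13}
  ]
}}

```text
time: 12.35
tool_pos: [579.9, -88.6, 143.7]
tcp_rot: [-3.14, -0.001, 1.796]
contact_force: [0.1, -0.1, -1.1]
grip_width: 30.5
finger_force: 30.0
```

Run:
```python
from h import *
c=cap('wrist','w6'); t=bot.get_obs()['tool_pos']
u,v=proj(c,[581.5,-88.4,44]); print(u,v,circ(c,u,v,44,17.6))
p=t-[0,0,17.5]; u,v=proj(c,p); print(p,u,v,circ(c,u,v,p[2],16))
go(581.5,-88.4,71.5)
```

```text
255.92738546540886 199.64566561157014 (array([583. , -88.5,  44. ]), array([257.6, 200.1], dtype=float32), np.float64(16.4))
[580.08488122 -88.6632705  126.49156725] 253.78526813321216 243.86377087901832 (array([579.3, -88.1, 126.5]), array([252.6, 242.6], dtype=float32), np.float64(14.4))
tcp [580.1 -88.7 144. ] yaw 102.9 shift [-0.0001  0.0015  0.0725] t 12.4
```

{"op": "play_rows", "data": {
  "commands": [
    {"x":0,"y":0.0022,"z":0.02,"twist":0},
    {"x":0,"y":0.0022,"z":0.045,"twist":0},
    {"x":0,"y":0.0022,"z":0.06,"twist":0},
    {"x":0,"y":0.0022,"z":0.067,"twist":0},
    {"x":0,"y":0.0022,"z":0.07,"twist":0},
    {"x":0,"y":0.0022,"z":0.071,"twist":0},
    {"x":0,"y":0.0022,"z":0.071,"twist":0},
    {"x":0,"y":0.0022,"z":0.071,"twist":0}
  ]
}}

```text
time: 13.2
tool_pos: [583.5, -87.7, 74.0]
tcp_rot: [3.14, 0.001, 1.797]
contact_force: [-0.3, -0.9, 0.2]
grip_width: 30.3
finger_force: 30.0
```

{"op": "play_rows", "data": {
  "commands": [
    {"x":0,"y":0,"z":0,"twist":0},
    {"x":0,"y":0,"z":0,"twist":0},
    {"x":0,"y":0,"z":0,"twist":0},
    {"x":0,"y":0,"z":0,"twist":0},
    {"x":0,"y":0,"z":0,"twist":0},
    {"x":0,"y":0,"z":0,"twist":0},
    {"x":0,"y":0,"z":0,"twist":0},
    {"x":0,"y":0,"z":0,"twist":0}
  ]
}}

```text
time: 14.0
tool_pos: [583.3, -87.6, 73.3]
tcp_rot: [3.141, 0.0, 1.797]
contact_force: [1.4, -0.8, 1.8]
grip_width: 30.5
finger_force: 30.0
```

{"op": "play_rows", "data": {
  "commands": [
    {"x":-0.0005,"y":-0.0005,"z":0.001,"twist":0},
    {"x":-0.0005,"y":-0.0005,"z":0.001,"twist":0},
    {"x":-0.0005,"y":-0.0005,"z":0.001,"twist":0},
    {"x":-0.0005,"y":-0.0005,"z":0.001,"twist":0},
    {"x":0,"y":0,"z":-0.01,"twist":0},
    {"x":0,"y":0,"z":-0.03,"twist":0},
    {"x":0,"y":0,"z":-0.06,"twist":0},
    {"x":0,"y":0,"z":-0.08,"twist":0}
  ],
  "jaw": 0.4
}}

```text
time: 14.8
tool_pos: [583.7, -87.7, 155.9]
tcp_rot: [3.139, 0.001, 1.797]
contact_force: [0.1, -0.9, 0.0]
grip_width: 55.2
finger_force: 0.0
```

Run:
```python
from h import *
c=cap('wrist','w7')
u,v=proj(c,[582,-88.5,53]); print(u,v,circ(c,u,v,53,16))
go(462,80,200,90)
c=cap('top','t7')
for p,r in [([462,82,17],16),([464,154,17],12),([593,91,44],17.6)]:
  u,v=proj(c,p); print(u,v,circ(c,u,v,p[2],r))
```

```text
251.33291666036834 198.60876931123863 (array([581.6, -87.2,  53. ]), array([251.2, 197.1], dtype=float32), np.float64(16.7))
tcp [585.2 -88.  159.1] yaw 103.0 shift [ 0.1912 -0.082  -0.0422] t 14.85
twist 13.0
223.48851574002725 231.73462737487438 None
196.59664950612284 230.9040472863036 None
219.6231521202708 181.63896184018023 None
```

{"op": "play_rows", "data": {
  "commands": [
    {"x":0.04,"y":-0.015,"z":-0.02,"twist":3},
    {"x":0.08,"y":-0.03,"z":-0.04,"twist":6},
    {"x":0.12,"y":-0.045,"z":-0.06,"twist":9},
    {"x":0.16,"y":-0.06,"z":-0.06,"twist":13},
    {"x":0.206,"y":-0.079,"z":-0.06,"twist":13},
    {"x":0.206,"y":-0.079,"z":-0.06,"twist":13},
    {"x":0.206,"y":-0.079,"z":-0.06,"twist":13},
    {"x":0.206,"y":-0.079,"z":-0.06,"twist":13}
  ],
  "jaw": 0.0
}}

```text
time: 15.7
tool_pos: [460.5, 94.8, 213.0]
tcp_rot: [3.141, 0.0, 1.57]
contact_force: [0.9, 0.3, 1.1]
grip_width: 91.8
finger_force: 0.0
```

Run:
```python
from h import *
c=cap('wrist','w8')
for p,r in [([462,82,17],16),([464,154,17],12),([593,91,44],17.6),([611,160,44],13.6),([625,225,78],20)]:
  u,v=proj(c,p); print(u,v,circ(c,u,v,p[2],r,w=40))
```

```text
255.30505982554243 184.71351957821224 (array([463.5,  87.7,  17. ]), array([256.6, 180. ], dtype=float32), np.float64(15.4))
257.1195466487201 121.62768357740528 (array([464.8, 161.7,  17. ]), array([257.9, 114.4], dtype=float32), np.float64(11.9))
377.35881647492494 183.01368846190354 None
403.21859603837305 116.71493492937388 None
451.079916054917 37.580392798550804 None
```

View pics/w8.png

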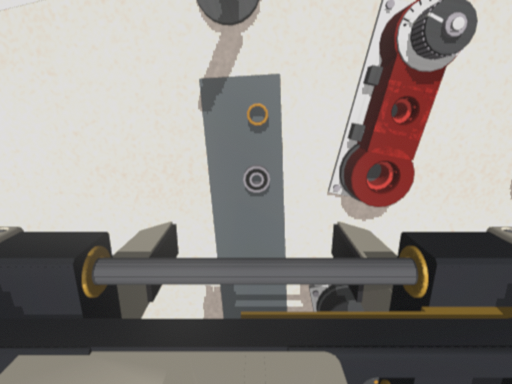

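Bearing (256,180), bushing (258,114); maroon bores L1 (380,175) and S1 (405,110), with the collar at (440,28). Grasping the bearing.

{"op": "play_rows", "data": {
  "commands": [
    {"x":-0.007,"y":0.003,"z":0.04,"twist":0},
    {"x":-0.007,"y":0.003,"z":0.08,"twist":0},
    {"x":-0.007,"y":0.003,"z":0.12,"twist":0},
    {"x":-0.007,"y":0.003,"z":0.155,"twist":0},
    {"x":-0.007,"y":0.003,"z":0.175,"twist":0},
    {"x":-0.007,"y":0.003,"z":0.179,"twist":0},
    {"x":-0.007,"y":0.003,"z":0.179,"twist":0},
    {"x":-0.007,"y":0.003,"z":0.179,"twist":0}
  ]
}}

```text
time: 16.55
tool_pos: [463.9, 88.0, 35.1]
tcp_rot: [3.14, 0.0, 1.57]
contact_force: [0.6, -0.2, -0.1]
grip_width: 91.6
finger_force: 0.0
```

{"op": "play_rows", "data": {
  "commands": [
    {"x":0,"y":0,"z":0,"twist":0},
    {"x":0,"y":0,"z":0,"twist":0},
    {"x":0,"y":0,"z":0,"twist":0},
    {"x":0,"y":0,"z":0,"twist":0},
    {"x":0,"y":0,"z":0,"twist":0},
    {"x":0,"y":0,"z":0,"twist":0},
    {"x":0,"y":0,"z":0,"twist":0},
    {"x":0,"y":0,"z":0,"twist":0}
  ],
  "jaw": 1.0
}}

```text
time: 17.35
tool_pos: [462.8, 88.4, 34.2]
tcp_rot: [-3.142, 0.0, 1.57]
contact_force: [0.7, 0.3, 0.7]
grip_width: 32.2
finger_force: 0.3
```

{"op": "play_rows", "data": {
  "commands": [
    {"x":0,"y":0,"z":0,"twist":0},
    {"x":0,"y":0,"z":0,"twist":0},
    {"x":0,"y":0,"z":0,"twist":0},
    {"x":0,"y":0,"z":-0.02,"twist":0},
    {"x":0,"y":0,"z":-0.06,"twist":0},
    {"x":0,"y":0,"z":-0.1,"twist":0},
    {"x":0,"y":0,"z":-0.11,"twist":0},
    {"x":0,"y":0,"z":-0.11,"twist":0}
  ]
}}

```text
time: 18.15
tool_pos: [463.7, 88.5, 145.6]
tcp_rot: [3.138, -0.0, 1.57]
contact_force: [-0.5, -0.6, -1.4]
grip_width: 30.6
finger_force: 30.0
```

Run:
```python
from h import *
c=load('w8'); a=ray(c,379,175,44); b=ray(c,405,110,44); print(a,b,np.linalg.norm(a-b),np.degrees(np.arctan2(*(b-a)[[1,0]])))
go(a[0],a[1],145,77)
```

```text
[593.71896439  99.81782936  44.        ] [611.86167182 166.51888072  44.        ] 69.12443913935692 74.78365612165238
tcp [463.7  88.5 145.6] yaw 90.0 shift [0.0114 0.13   0.0011] t 18.15
twist 13.0
```

{"op": "play_rows", "data": {
  "commands": [
    {"x":0.003,"y":0.032,"z":0,"twist":4},
    {"x":0.006,"y":0.065,"z":0,"twist":8},
    {"x":0.009,"y":0.098,"z":0,"twist":12},
    {"x":0.0115,"y":0.13,"z":0,"twist":15},
    {"x":0.0115,"y":0.13,"z":0,"twist":15},
    {"x":0.0115,"y":0.13,"z":0,"twist":15},
    {"x":0.0115,"y":0.13,"z":0,"twist":15},
    {"x":0.0115,"y":0.13,"z":0,"twist":15}
  ]
}}

```text
time: 18.95
tool_pos: [591.7, 99.9, 143.7]
tcp_rot: [-3.14, 0.001, 1.309]
contact_force: [-0.2, 0.7, 0.4]
grip_width: 31.0
finger_force: 30.0
```

Run:
```python
from h import *
c=cap('wrist','w9'); t=bot.get_obs()['tool_pos']
for p,r in [([594,99,44],17.6),([612,166.5,44],13.6),(t-[0,0,17.5],16)]:
  u,v=proj(c,p); print(p,u,v,circ(c,u,v,p[2],r))
# red-mask check of bores
go(593.7,99.8,73)
cv2.imwrite('pics/w9c.png',cv2.resize(c['pixels'][0:300,120:400,::-1],None,fx=2,fy=2))
```

```text
[594, 99, 44] 256.87491749917194 199.8866591581758 (array([597.6,  96.8,  44. ]), array([261.6, 201.2], dtype=float32), np.float64(18.0))
[612, 166.5, 44] 256.9736292928179 114.11510143845946 (array([611.6, 166.6,  44. ]), array([256.5, 114.1], dtype=float32), np.float64(14.2))
[591.95974697  99.87717997 126.61246326] 253.83145341699213 244.05421163085524 (array([595.3, 109.1, 126.6]), array([255.2, 228.2], dtype=float32), np.float64(15.3))
tcp [592.   99.9 144.1] yaw 75.0 shift [0.0004 0.0017 0.0711] t 19.0
```

View pics/w9c.png

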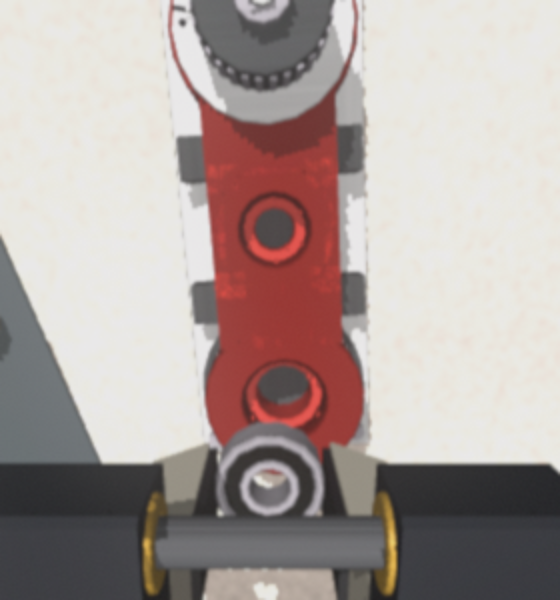

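Held bearing at (254,243); L1's mouth at (262,199), about 5 mm further out than thought; S1 at (257,114). S1–L1 comes to 69.5 mm. Lowering.

{"op": "play_rows", "data": {
  "commands": [
    {"x":0,"y":0.005,"z":0.02,"twist":0},
    {"x":0,"y":0.005,"z":0.045,"twist":0},
    {"x":0,"y":0.005,"z":0.06,"twist":0},
    {"x":0,"y":0.005,"z":0.067,"twist":0},
    {"x":0,"y":0.005,"z":0.07,"twist":0},
    {"x":0,"y":0.005,"z":0.071,"twist":0},
    {"x":0,"y":0.005,"z":0.071,"twist":0},
    {"x":0,"y":0.005,"z":0.071,"twist":0}
  ]
}}

```text
time: 19.8
tool_pos: [598.1, 98.6, 74.1]
tcp_rot: [3.14, -0.0, 1.309]
contact_force: [0.3, -0.3, -0.2]
grip_width: 30.5
finger_force: 30.0
```

Run:
```python
from h import *
go(597,98,72.5,77)
```

```text
tcp [598.1  98.6  74.1] yaw 75.0 shift [-0.0009 -0.001   0.0016] t 19.8
twist -2.0
```

{"op": "play_rows", "data": {
  "commands": [
    {"x":-0.0005,"y":-0.0005,"z":0.001,"twist":0},
    {"x":-0.0005,"y":-0.0005,"z":0.001,"twist":0},
    {"x":-0.0005,"y":-0.0005,"z":0.001,"twist":0},
    {"x":-0.0005,"y":-0.0005,"z":0.001,"twist":0},
    {"x":-0.0005,"y":-0.0005,"z":0.001,"twist":0},
    {"x":-0.0005,"y":-0.0005,"z":0.001,"twist":0},
    {"x":-0.0005,"y":-0.0005,"z":0.001,"twist":0},
    {"x":-0.0005,"y":-0.0005,"z":0.001,"twist":0}
  ]
}}

```text
time: 20.6
tool_pos: [597.1, 98.2, 72.2]
tcp_rot: [3.142, 0.0, 1.309]
contact_force: [-0.2, 0.0, -0.4]
grip_width: 30.4
finger_force: 30.0
```

{"op": "play_rows", "data": {
  "commands": [
    {"x":0,"y":0,"z":0,"twist":0},
    {"x":0,"y":0,"z":0,"twist":0},
    {"x":0,"y":0,"z":0,"twist":0},
    {"x":0,"y":0,"z":0,"twist":0},
    {"x":0,"y":0,"z":-0.01,"twist":0},
    {"x":0,"y":0,"z":-0.03,"twist":0},
    {"x":0,"y":0,"z":-0.06,"twist":0},
    {"x":0,"y":0,"z":-0.08,"twist":0}
  ],
  "jaw": 0.4
}}

```text
time: 21.4
tool_pos: [597.7, 98.2, 154.9]
tcp_rot: [3.139, -0.001, 1.309]
contact_force: [0.4, 0.3, 0.7]
grip_width: 55.0
finger_force: 0.0
```

Run:
```python
from h import *
c=cap('wrist','w10')
u,v=proj(c,[597,98,53]); print(u,v,circ(c,u,v,53,16))
go(464.5,160,150,90)
```

```text
252.76827656096285 199.49667467180305 (array([597.8, 100. ,  53. ]), array([253.1, 197.1], dtype=float32), np.float64(16.6))
tcp [599.2  98.4 158.1] yaw 75.0 shift [ 0.0246 -0.1461  0.0071] t 21.45
twist -15.0
```

{"op": "play_rows", "data": {
  "commands": [
    {"x":0.006,"y":-0.036,"z":0,"twist":-4},
    {"x":0.012,"y":-0.072,"z":0,"twist":-8},
    {"x":0.018,"y":-0.108,"z":0,"twist":-12},
    {"x":0.0246,"y":-0.146,"z":0.005,"twist":-15},
    {"x":0.0246,"y":-0.146,"z":0.005,"twist":-15},
    {"x":0.0246,"y":-0.146,"z":0.005,"twist":-15},
    {"x":0.0246,"y":-0.146,"z":0.005,"twist":-15},
    {"x":0.0246,"y":-0.146,"z":0.005,"twist":-15}
  ],
  "jaw": 0.0
}}

```text
time: 22.25
tool_pos: [463.5, 159.4, 147.3]
tcp_rot: [3.141, 0.0, 1.569]
contact_force: [0.9, -0.3, -0.6]
grip_width: 92.2
finger_force: 0.0
```

Run:
```python
from h import *
c=cap('wrist','w11')
u,v=proj(c,[464.5,160,17]); q=circ(c,u,v,17,12); print(u,v,q)
if q: go(q[0][0],q[0][1],34,90)
```

```text
254.67698763402507 189.0105350366783 (array([463.6, 163.5,  17. ]), array([253.8, 185.4], dtype=float32), np.float64(12.0))
tcp [463.4 159.4 147.2] yaw 89.9 shift [4.100e-03 1.000e-04 1.132e-01] t 22.3
twist -0.1
```

{"op": "play_rows", "data": {
  "commands": [
    {"x":0.004,"y":0,"z":0.04,"twist":0},
    {"x":0.004,"y":0,"z":0.08,"twist":0},
    {"x":0.004,"y":0,"z":0.105,"twist":0},
    {"x":0.004,"y":0,"z":0.113,"twist":0},
    {"x":0.004,"y":0,"z":0.113,"twist":0},
    {"x":0.004,"y":0,"z":0.113,"twist":0},
    {"x":0.004,"y":0,"z":0.113,"twist":0},
    {"x":0.004,"y":0,"z":0.113,"twist":0}
  ]
}}

```text
time: 23.1
tool_pos: [463.2, 163.9, 35.4]
tcp_rot: [3.139, -0.0, 1.57]
contact_force: [0.6, -0.5, 0.2]
grip_width: 92.0
finger_force: 0.0
```

{"op": "play_rows", "data": {
  "commands": [
    {"x":0,"y":0,"z":0,"twist":0},
    {"x":0,"y":0,"z":0,"twist":0},
    {"x":0,"y":0,"z":0,"twist":0},
    {"x":0,"y":0,"z":0,"twist":0},
    {"x":0,"y":0,"z":0,"twist":0},
    {"x":0,"y":0,"z":0,"twist":0},
    {"x":0,"y":0,"z":0,"twist":0},
    {"x":0,"y":0,"z":0,"twist":0}
  ],
  "jaw": 1.0
}}

```text
time: 23.9
tool_pos: [462.4, 163.8, 34.2]
tcp_rot: [-3.142, 0.0, 1.57]
contact_force: [-0.3, -0.7, -0.8]
grip_width: 32.5
finger_force: 0.0
```

{"op": "play_rows", "data": {
  "commands": [
    {"x":0,"y":0,"z":0,"twist":0},
    {"x":0,"y":0,"z":0,"twist":0},
    {"x":0,"y":0,"z":0,"twist":0},
    {"x":0,"y":0,"z":0,"twist":0},
    {"x":0,"y":0,"z":-0.03,"twist":0},
    {"x":0,"y":0,"z":-0.07,"twist":0},
    {"x":0,"y":0,"z":-0.11,"twist":0},
    {"x":0,"y":0,"z":-0.11,"twist":0}
  ]
}}

```text
time: 24.7
tool_pos: [465.3, 164.4, 149.0]
tcp_rot: [3.132, -0.002, 1.571]
contact_force: [0.3, -1.1, -0.4]
grip_width: 22.3
finger_force: 30.0
```

Run:
```python
from h import *
go(611.6,166.6,145,77)
```

```text
tcp [465.3 164.4 149. ] yaw 90.0 shift [0.0022 0.1463 0.0055] t 24.7
twist 13.0
```

{"op": "play_rows", "data": {
  "commands": [
    {"x":0.001,"y":0.036,"z":0,"twist":4},
    {"x":0.001,"y":0.072,"z":0,"twist":8},
    {"x":0.002,"y":0.108,"z":0,"twist":11},
    {"x":0.002,"y":0.146,"z":0,"twist":13},
    {"x":0.002,"y":0.146,"z":0,"twist":13},
    {"x":0.002,"y":0.146,"z":0,"twist":13},
    {"x":0.002,"y":0.146,"z":0,"twist":13},
    {"x":0.002,"y":0.146,"z":0,"twist":13}
  ]
}}

```text
time: 25.5
tool_pos: [607.4, 165.9, 144.2]
tcp_rot: [-3.141, 0.0, 1.344]
contact_force: [0.7, 0.2, 0.2]
grip_width: 22.3
finger_force: 30.0
```

Run:
```python
from h import *
c=cap('wrist','w12'); t=bot.get_obs()['tool_pos']
for p,r in [([611.6,166.6,44],13.6),(t-[0,0,17.5],12)]:
  u,v=proj(c,p); print(np.round(p,1),u,v,circ(c,u,v,p[2],r))
go(612,167,73,77)
```

```text
[611.6 166.6  44. ] 258.5491209703369 197.65565227281692 (array([611.5, 164.7,  44. ]), array([258.9, 199.8], dtype=float32), np.float64(14.2))
[607.6 166.  126.9] 253.69921764562787 243.94188800542713 (array([608.2, 164.5, 126.9]), array([255.2, 246. ], dtype=float32), np.float64(11.1))
tcp [607.6 166.  144.4] yaw 77.0 shift [0.002  0.0041 0.0714] t 25.55
twist 0.0
```

{"op": "play_rows", "data": {
  "commands": [
    {"x":0.0005,"y":0.003,"z":0.02,"twist":0},
    {"x":0.0005,"y":0.003,"z":0.045,"twist":0},
    {"x":0.0005,"y":0.003,"z":0.06,"twist":0},
    {"x":0.0005,"y":0.003,"z":0.067,"twist":0},
    {"x":0.0005,"y":0.003,"z":0.07,"twist":0},
    {"x":0.0005,"y":0.003,"z":0.072,"twist":0},
    {"x":0.0005,"y":0.003,"z":0.072,"twist":0},
    {"x":0.0005,"y":0.003,"z":0.072,"twist":0}
  ]
}}

```text
time: 26.35
tool_pos: [611.9, 165.7, 73.0]
tcp_rot: [3.14, -0.0, 1.344]
contact_force: [0.0, 0.7, -0.3]
grip_width: 22.3
finger_force: 30.0
```

Run:
```python
from h import *
go(611.4,165.7,72,77)
```

```text
tcp [611.9 165.7  73. ] yaw 77.0 shift [-0.0001 -0.0005  0.001 ] t 26.35
twist -0.0
```

{"op": "play_rows", "data": {
  "commands": [
    {"x":0,"y":-0.0005,"z":0,"twist":0},
    {"x":0,"y":-0.0005,"z":0,"twist":0},
    {"x":0,"y":-0.0005,"z":0,"twist":0},
    {"x":0,"y":-0.0005,"z":0,"twist":0},
    {"x":0,"y":-0.0005,"z":0,"twist":0},
    {"x":0,"y":-0.0005,"z":0,"twist":0},
    {"x":0,"y":-0.0005,"z":0,"twist":0},
    {"x":0,"y":-0.0005,"z":0,"twist":0}
  ]
}}

```text
time: 27.15
tool_pos: [611.1, 165.8, 72.3]
tcp_rot: [3.141, -0.0, 1.344]
contact_force: [0.1, 0.1, 1.8]
grip_width: 22.0
finger_force: 30.0
```

{"op": "play_rows", "data": {
  "commands": [
    {"x":0,"y":0,"z":0,"twist":0},
    {"x":0,"y":0,"z":0,"twist":0},
    {"x":0,"y":0,"z":0,"twist":0},
    {"x":0,"y":0,"z":0,"twist":0},
    {"x":0,"y":0,"z":-0.01,"twist":0},
    {"x":0,"y":0,"z":-0.03,"twist":0},
    {"x":0,"y":0,"z":-0.06,"twist":0},
    {"x":0,"y":0,"z":-0.08,"twist":0}
  ],
  "jaw": 0.5
}}

```text
time: 27.95
tool_pos: [611.6, 165.8, 154.9]
tcp_rot: [3.139, -0.001, 1.344]
contact_force: [0.6, -0.5, -0.1]
grip_width: 46.1
finger_force: 0.0
```

Run:
```python
from h import *
c=cap('wrist','w13')
u,v=proj(c,[611.5,166,53]); print(u,v,circ(c,u,v,53,12))
u,v=proj(c,[628,235,83]); print(u,v)
go(525,-60,240,90)
cv2.imwrite('pics/w13c.png',cv2.resize(c['pixels'][0:300,120:400,::-1],None,fx=2,fy=2))
```

```text
253.30304430846667 198.77899609818522 (array([612.7, 169. ,  53. ]), array([253.9, 195.1], dtype=float32), np.float64(11.6))
253.85463098360808 112.97814491561444
tcp [613.1 166.  158.3] yaw 77.0 shift [-0.2398 -0.0343 -0.0826] t 28.0
twist -13.0
```

View pics/w13c.png

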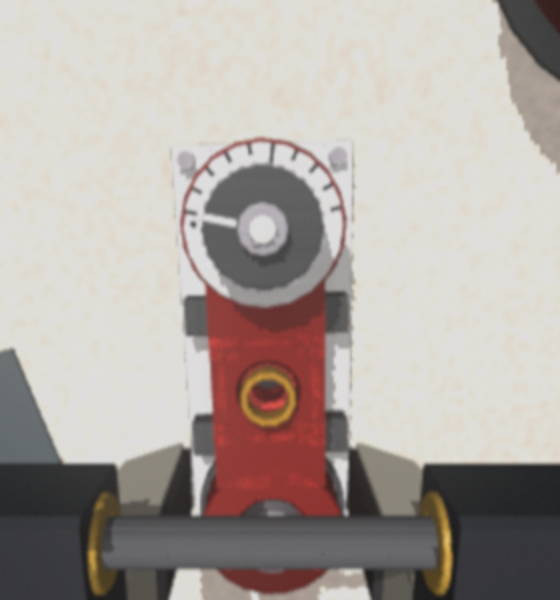

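The bushing is seated in S1. The collar is visible: the white line is at the dotted mark 0 on the left, and long mark 5 is at the top. Going to the driver.

{"op": "play_rows", "data": {
  "commands": [
    {"x":-0.04,"y":-0.006,"z":-0.02,"twist":-3},
    {"x":-0.08,"y":-0.012,"z":-0.05,"twist":-6},
    {"x":-0.12,"y":-0.018,"z":-0.083,"twist":-9},
    {"x":-0.16,"y":-0.024,"z":-0.083,"twist":-13},
    {"x":-0.2,"y":-0.03,"z":-0.083,"twist":-13},
    {"x":-0.24,"y":-0.034,"z":-0.083,"twist":-13},
    {"x":-0.24,"y":-0.034,"z":-0.083,"twist":-13},
    {"x":-0.24,"y":-0.034,"z":-0.083,"twist":-13}
  ],
  "jaw": 0.0
}}

```text
time: 28.8
tool_pos: [523.7, -61.0, 235.6]
tcp_rot: [3.141, -0.0, 1.568]
contact_force: [-0.2, 0.3, 0.4]
grip_width: 91.6
finger_force: 0.0
```

{"op": "play_rows", "data": {
  "commands": [
    {"x":-0.04,"y":-0.018,"z":0.01,"twist":0},
    {"x":-0.08,"y":-0.036,"z":0.02,"twist":0},
    {"x":-0.12,"y":-0.054,"z":0.03,"twist":0},
    {"x":-0.16,"y":-0.072,"z":0.035,"twist":0},
    {"x":-0.2,"y":-0.089,"z":0.04,"twist":0},
    {"x":-0.205,"y":-0.089,"z":0.04,"twist":0},
    {"x":-0.205,"y":-0.089,"z":0.04,"twist":0},
    {"x":-0.205,"y":-0.089,"z":0.04,"twist":0}
  ]
}}

```text
time: 29.6
tool_pos: [435.6, -264.0, 195.3]
tcp_rot: [3.141, -0.0, 1.572]
contact_force: [0.6, 0.3, -0.9]
grip_width: 92.2
finger_force: 0.0
```

Run:
```python
from h import *
c=cap('wrist','w14')
for p,r in [([437,-270,96],12),([436,-270,16],36)]:
  u,v=proj(c,p); print(u,v,circ(c,u,v,p[2],r))
go(437,-270,75,90)
cv2.imwrite('pics/w14c.png',cv2.resize(c['pixels'][80:330,120:400,::-1],None,fx=2,fy=2))
```

```text
255.33502594471864 206.48395582951872 (array([ 435.9, -271. ,   96. ]), array([254. , 207.6], dtype=float32), np.float64(11.7))
254.26550108742663 182.8122432809521 (array([ 436.4, -270.2,   16. ]), array([254.6, 183. ], dtype=float32), np.float64(35.9))
tcp [ 435.6 -263.8  195.4] yaw 90.1 shift [-0.0062  0.0013  0.1204] t 29.65
twist 0.1
```

View pics/w14c.png

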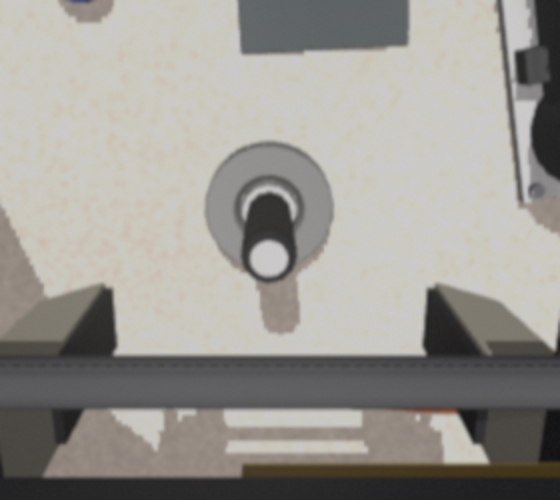

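Driver upright in the puck; top (254,208), puck (254,183) agree at (436,−270.6). Grasping the handle.

{"op": "play_rows", "data": {
  "commands": [
    {"x":-0.007,"y":0,"z":0.03,"twist":0},
    {"x":-0.007,"y":0,"z":0.06,"twist":0},
    {"x":-0.007,"y":0,"z":0.09,"twist":0},
    {"x":-0.007,"y":0,"z":0.12,"twist":0},
    {"x":-0.007,"y":0,"z":0.13,"twist":0},
    {"x":-0.007,"y":0,"z":0.13,"twist":0},
    {"x":-0.007,"y":0,"z":0.13,"twist":0},
    {"x":-0.007,"y":0,"z":0.13,"twist":0}
  ]
}}

```text
time: 30.45
tool_pos: [435.7, -272.8, 66.8]
tcp_rot: [3.139, 0.002, 1.571]
contact_force: [0.5, -0.8, 0.1]
grip_width: 91.9
finger_force: 0.0
```

{"op": "play_rows", "data": {
  "commands": [
    {"x":0,"y":0,"z":0,"twist":0},
    {"x":0,"y":0,"z":0,"twist":0},
    {"x":0,"y":0,"z":0,"twist":0},
    {"x":0,"y":0,"z":0,"twist":0},
    {"x":0,"y":0,"z":0,"twist":0},
    {"x":0,"y":0,"z":0,"twist":0},
    {"x":0,"y":0,"z":0,"twist":0},
    {"x":0,"y":0,"z":0,"twist":0}
  ],
  "jaw": 1.0
}}

```text
time: 31.25
tool_pos: [434.7, -272.4, 65.2]
tcp_rot: [-3.141, -0.0, 1.57]
contact_force: [-0.3, 0.0, -0.2]
grip_width: 32.3
finger_force: 0.0
```

{"op": "play_rows", "data": {
  "commands": [
    {"x":0,"y":0,"z":0,"twist":0},
    {"x":0,"y":0,"z":0,"twist":0},
    {"x":0,"y":0,"z":0,"twist":0},
    {"x":0,"y":0,"z":0,"twist":0},
    {"x":0,"y":0,"z":0,"twist":0},
    {"x":0,"y":0,"z":0,"twist":0},
    {"x":0,"y":0,"z":0,"twist":0},
    {"x":0,"y":0,"z":0,"twist":0}
  ]
}}

```text
time: 32.05
tool_pos: [434.7, -272.4, 65.2]
tcp_rot: [-3.142, 0.0, 1.57]
contact_force: [-0.2, -0.8, -0.9]
grip_width: 23.7
finger_force: 30.0
```

{"op": "play_rows", "data": {
  "commands": [
    {"x":0,"y":0,"z":-0.02,"twist":0},
    {"x":0,"y":0,"z":-0.06,"twist":0},
    {"x":0,"y":0,"z":-0.1,"twist":0},
    {"x":0.03,"y":0.04,"z":-0.12,"twist":-4},
    {"x":0.06,"y":0.08,"z":-0.12,"twist":-8},
    {"x":0.09,"y":0.12,"z":-0.12,"twist":-12},
    {"x":0.113,"y":0.163,"z":-0.12,"twist":-13},
    {"x":0.113,"y":0.163,"z":-0.12,"twist":-13}
  ]
}}

```text
time: 32.85
tool_pos: [601.4, -155.8, 184.4]
tcp_rot: [3.14, -0.001, 1.802]
contact_force: [-0.3, -0.2, -1.5]
grip_width: 23.4
finger_force: 30.0
```

Run:
```python
from h import *
c=cap('wrist','w15'); o=bot.get_obs(); t=o['tool_pos']; print(o['grip_width'],o['finger_force'])
# driver top should be ~31 above TCP
p=t+[0,0,31]; u,v=proj(c,p); print(u,v,circ(c,u,v,p[2],12))
u,v=proj(c,[597.2,-157.3,53]); print(u,v,circ(c,u,v,53,12))
go(597.7,-159,125,103)
cv2.imwrite('pics/w15c.png',cv2.resize(c['pixels'][60:370,120:400,::-1],None,fx=1.8,fy=1.8))
```

```text
23.4059945681709 29.99360740184784
247.53191271300318 298.1611239708416 None
248.87263154158327 189.74806914499192 (array([ 597.5, -152.4,   53. ]), array([250.4, 185. ], dtype=float32), np.float64(11.7))
tcp [ 599.5 -157.1  184.2] yaw 103.2 shift [-0.0015 -0.0021  0.0592] t 32.9
twist 0.2
```

View pics/w15c.png

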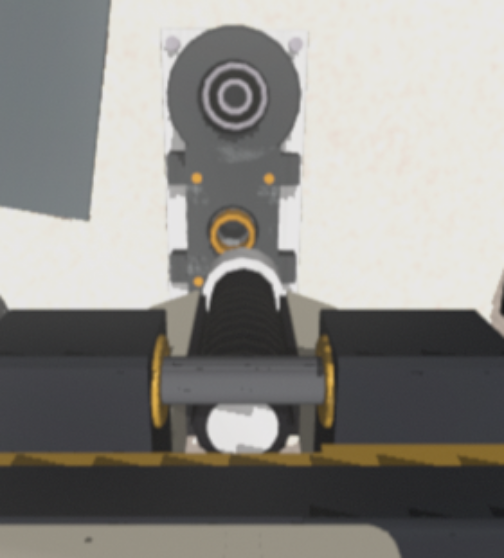

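Driver is upright in the grip, above the S2 bushing at (232,232) in the crop; L2 bearing at (235,96). Lowering.

{"op": "play_rows", "data": {
  "commands": [
    {"x":-0.001,"y":-0.001,"z":0.02,"twist":0},
    {"x":-0.001,"y":-0.001,"z":0.04,"twist":0},
    {"x":-0.001,"y":-0.001,"z":0.058,"twist":0},
    {"x":-0.001,"y":-0.001,"z":0.062,"twist":0},
    {"x":-0.001,"y":-0.001,"z":0.065,"twist":0},
    {"x":-0.001,"y":-0.001,"z":0.066,"twist":0},
    {"x":-0.001,"y":-0.001,"z":0.066,"twist":0},
    {"x":-0.001,"y":-0.001,"z":0.066,"twist":0}
  ]
}}

```text
time: 33.7
tool_pos: [597.3, -160.9, 120.1]
tcp_rot: [3.14, 0.001, 1.797]
contact_force: [1.2, -0.8, -2.1]
grip_width: 23.6
finger_force: 30.0
```

Run:
```python
from h import *
go(597.7,-159,116,103)
```

```text
tcp [ 597.3 -160.9  120.1] yaw 103.0 shift [0.0018 0.0008 0.0041] t 33.7
twist -0.0
```

{"op": "play_rows", "data": {
  "commands": [
    {"x":0.0015,"y":0.0005,"z":0.002,"twist":0},
    {"x":0.0015,"y":0.0005,"z":0.004,"twist":0},
    {"x":0.0015,"y":0.0005,"z":0.005,"twist":0},
    {"x":0.0015,"y":0.0005,"z":0.006,"twist":0},
    {"x":0.0015,"y":0.0005,"z":0.007,"twist":0},
    {"x":0.0015,"y":0.0005,"z":0.008,"twist":0},
    {"x":0.0015,"y":0.0005,"z":0.009,"twist":0},
    {"x":0.0015,"y":0.0005,"z":0.01,"twist":0}
  ]
}}

```text
time: 34.5
tool_pos: [597.3, -159.2, 110.5]
tcp_rot: [3.141, 0.001, 1.797]
contact_force: [-3.5, 0.6, 6.9]
grip_width: 23.5
finger_force: 30.0
```

{"op": "play_rows", "data": {
  "commands": [
    {"x":0,"y":0,"z":0.0005,"twist":0},
    {"x":0,"y":0,"z":0.001,"twist":0},
    {"x":0,"y":0,"z":0.0015,"twist":0},
    {"x":0,"y":0,"z":0.002,"twist":0},
    {"x":0,"y":0,"z":0.0025,"twist":0},
    {"x":0,"y":0,"z":0.003,"twist":0},
    {"x":0,"y":0,"z":0.0035,"twist":0},
    {"x":0,"y":0,"z":0.004,"twist":0}
  ]
}}

```text
time: 35.3
tool_pos: [597.3, -159.2, 106.6]
tcp_rot: [3.141, 0.001, 1.797]
contact_force: [-2.9, 1.6, 7.0]
grip_width: 23.4
finger_force: 30.0
```

{"op": "play_rows", "data": {
  "commands": [
    {"x":0,"y":0,"z":0.0003,"twist":0},
    {"x":0,"y":0,"z":0.0006,"twist":0},
    {"x":0,"y":0,"z":0.0009,"twist":0},
    {"x":0,"y":0,"z":0.0012,"twist":0},
    {"x":0,"y":0,"z":0.0015,"twist":0},
    {"x":0,"y":0,"z":0.0018,"twist":0},
    {"x":0,"y":0,"z":0.0021,"twist":0},
    {"x":0,"y":0,"z":0.0024,"twist":0}
  ]
}}

```text
time: 36.1
tool_pos: [597.2, -159.2, 104.1]
tcp_rot: [3.141, 0.001, 1.797]
contact_force: [-1.9, 0.9, 6.7]
grip_width: 23.9
finger_force: 30.0
```

{"op": "play_rows", "data": {
  "commands": [
    {"x":0,"y":0,"z":0.0002,"twist":0},
    {"x":0,"y":0,"z":0.0004,"twist":0},
    {"x":0,"y":0,"z":0.0006,"twist":0},
    {"x":0,"y":0,"z":0.0008,"twist":0},
    {"x":0,"y":0,"z":0.001,"twist":0},
    {"x":0,"y":0,"z":0.001,"twist":0},
    {"x":0,"y":0,"z":0.001,"twist":0},
    {"x":0,"y":0,"z":0.001,"twist":0}
  ]
}}

```text
time: 36.9
tool_pos: [597.3, -159.3, 104.1]
tcp_rot: [3.14, 0.001, 1.797]
contact_force: [-5.0, 2.0, 12.6]
grip_width: 23.5
finger_force: 30.0
```

{"op": "play_rows", "data": {
  "commands": [
    {"x":0,"y":0,"z":0.0002,"twist":0},
    {"x":0,"y":0,"z":0.0004,"twist":0},
    {"x":0,"y":0,"z":0.0006,"twist":0},
    {"x":0,"y":0,"z":0.0008,"twist":0},
    {"x":0,"y":0,"z":0.001,"twist":0},
    {"x":0,"y":0,"z":0.001,"twist":0},
    {"x":0,"y":0,"z":0.001,"twist":0},
    {"x":0,"y":0,"z":0.001,"twist":0}
  ]
}}

```text
time: 37.7
tool_pos: [597.4, -159.3, 104.1]
tcp_rot: [3.14, 0.002, 1.797]
contact_force: [-5.9, 1.5, 18.8]
grip_width: 23.6
finger_force: 30.0
```

S2 home (z stopped at 104.1, force climbing to 19 N). On to L2.

{"op": "play_rows", "data": {
  "commands": [
    {"x":0,"y":0,"z":-0.015,"twist":0},
    {"x":0.005,"y":0,"z":-0.027,"twist":0},
    {"x":0.035,"y":0,"z":-0.027,"twist":0},
    {"x":0.06,"y":0,"z":-0.027,"twist":0},
    {"x":0.071,"y":0.001,"z":-0.027,"twist":0},
    {"x":0.071,"y":0.001,"z":-0.022,"twist":0},
    {"x":0.071,"y":0.001,"z":-0.018,"twist":0},
    {"x":0.071,"y":0.001,"z":-0.016,"twist":0}
  ]
}}

```text
time: 38.5
tool_pos: [582.2, -90.7, 116.0]
tcp_rot: [-3.141, 0.0, 1.797]
contact_force: [1.0, -0.1, -1.7]
grip_width: 23.4
finger_force: 30.0
```

Run:
```python
from h import *
go(582.4,-90.2,109,103)
```

```text
tcp [582.2 -90.7 116. ] yaw 102.9 shift [0.0004 0.0003 0.007 ] t 38.5
twist -0.1
```

{"op": "play_rows", "data": {
  "commands": [
    {"x":0,"y":0,"z":0.001,"twist":0},
    {"x":0,"y":0,"z":0.002,"twist":0},
    {"x":0,"y":0,"z":0.003,"twist":0},
    {"x":0,"y":0,"z":0.0035,"twist":0},
    {"x":0,"y":0,"z":0.004,"twist":0},
    {"x":0,"y":0,"z":0.0045,"twist":0},
    {"x":0,"y":0,"z":0.005,"twist":0},
    {"x":0,"y":0,"z":0.0055,"twist":0}
  ]
}}

```text
time: 39.3
tool_pos: [582.3, -89.8, 112.1]
tcp_rot: [3.141, 0.001, 1.797]
contact_force: [-2.6, 0.2, 6.3]
grip_width: 23.9
finger_force: 30.0
```

{"op": "play_rows", "data": {
  "commands": [
    {"x":0,"y":0,"z":0.0005,"twist":0},
    {"x":0,"y":0,"z":0.001,"twist":0},
    {"x":0,"y":0,"z":0.0015,"twist":0},
    {"x":0,"y":0,"z":0.002,"twist":0},
    {"x":0,"y":0,"z":0.0025,"twist":0},
    {"x":0,"y":0,"z":0.003,"twist":0},
    {"x":0,"y":0,"z":0.0035,"twist":0},
    {"x":0,"y":0,"z":0.004,"twist":0}
  ]
}}

```text
time: 40.1
tool_pos: [582.3, -89.7, 108.6]
tcp_rot: [3.141, 0.001, 1.798]
contact_force: [-2.5, 0.3, 7.7]
grip_width: 23.6
finger_force: 30.0
```

{"op": "play_rows", "data": {
  "commands": [
    {"x":0,"y":0,"z":0.0005,"twist":0},
    {"x":0,"y":0,"z":0.001,"twist":0},
    {"x":0,"y":0,"z":0.0015,"twist":0},
    {"x":0,"y":0,"z":0.002,"twist":0},
    {"x":0,"y":0,"z":0.0025,"twist":0},
    {"x":0,"y":0,"z":0.003,"twist":0},
    {"x":0,"y":0,"z":0.0035,"twist":0},
    {"x":0,"y":0,"z":0.004,"twist":0}
  ]
}}

```text
time: 40.9
tool_pos: [582.3, -89.8, 104.7]
tcp_rot: [3.141, 0.001, 1.798]
contact_force: [-3.4, 0.2, 8.9]
grip_width: 23.6
finger_force: 30.0
```

{"op": "play_rows", "data": {
  "commands": [
    {"x":0,"y":0,"z":0.0003,"twist":0},
    {"x":0,"y":0,"z":0.0006,"twist":0},
    {"x":0,"y":0,"z":0.0009,"twist":0},
    {"x":0,"y":0,"z":0.0012,"twist":0},
    {"x":0,"y":0,"z":0.0015,"twist":0},
    {"x":0,"y":0,"z":0.0015,"twist":0},
    {"x":0,"y":0,"z":0.0015,"twist":0},
    {"x":0,"y":0,"z":0.0015,"twist":0}
  ]
}}

```text
time: 41.7
tool_pos: [582.4, -89.8, 104.1]
tcp_rot: [3.14, 0.001, 1.798]
contact_force: [-5.2, 0.3, 14.5]
grip_width: 23.4
finger_force: 30.0
```

{"op": "play_rows", "data": {
  "commands": [
    {"x":0,"y":0,"z":0.0002,"twist":0},
    {"x":0,"y":0,"z":0.0004,"twist":0},
    {"x":0,"y":0,"z":0.0006,"twist":0},
    {"x":0,"y":0,"z":0.0008,"twist":0},
    {"x":0,"y":0,"z":0.0008,"twist":0},
    {"x":0,"y":0,"z":0.0008,"twist":0},
    {"x":0,"y":0,"z":0.0008,"twist":0},
    {"x":0,"y":0,"z":0.0008,"twist":0}
  ]
}}

```text
time: 42.5
tool_pos: [582.4, -89.8, 104.1]
tcp_rot: [3.14, 0.001, 1.798]
contact_force: [-7.2, 1.9, 19.5]
grip_width: 23.6
finger_force: 30.0
```

{"op": "play_rows", "data": {
  "commands": [
    {"x":0,"y":0,"z":-0.015,"twist":0},
    {"x":0,"y":0,"z":-0.03,"twist":0},
    {"x":0,"y":0,"z":-0.06,"twist":0},
    {"x":0,"y":0,"z":-0.06,"twist":0},
    {"x":0,"y":0,"z":-0.06,"twist":0},
    {"x":0,"y":0,"z":-0.06,"twist":0},
    {"x":0,"y":0,"z":-0.06,"twist":0},
    {"x":0,"y":0,"z":-0.06,"twist":0}
  ]
}}

```text
time: 43.3
tool_pos: [581.8, -89.6, 160.0]
tcp_rot: [-3.14, -0.001, 1.797]
contact_force: [-0.4, -0.3, -2.4]
grip_width: 23.4
finger_force: 30.0
```

Run:
```python
from h import *
go(596.9,96.5,150,77)
go(611.1,164.2,150,77)
```

```text
tcp [581.8 -89.6 160. ] yaw 103.0 shift [0.1779 0.0566 0.01  ] t 43.3
twist 26.0
tcp [581.8 -89.6 160. ] yaw 103.0 shift [0.2407 0.0856 0.01  ] t 43.3
twist 26.0
```

L2 home. To L1.

{"op": "play_rows", "data": {
  "commands": [
    {"x":0.03,"y":0.01,"z":0,"twist":5},
    {"x":0.065,"y":0.02,"z":0,"twist":10},
    {"x":0.1,"y":0.03,"z":0,"twist":16},
    {"x":0.14,"y":0.045,"z":0,"twist":22},
    {"x":0.178,"y":0.057,"z":0.01,"twist":26},
    {"x":0.178,"y":0.057,"z":0.03,"twist":26},
    {"x":0.178,"y":0.057,"z":0.04,"twist":26},
    {"x":0.178,"y":0.057,"z":0.04,"twist":26}
  ]
}}

```text
time: 44.1
tool_pos: [596.5, 96.1, 118.9]
tcp_rot: [-3.137, 0.001, 1.344]
contact_force: [0.2, -0.4, -1.7]
grip_width: 23.5
finger_force: 30.0
```

Run:
```python
from h import *
go(596.9,96.5,115,77)
```

```text
tcp [596.5  96.1 118.9] yaw 77.0 shift [0.0004 0.0003 0.0039] t 44.1
twist -0.0
```

{"op": "play_rows", "data": {
  "commands": [
    {"x":0,"y":0,"z":0.002,"twist":0},
    {"x":0,"y":0,"z":0.004,"twist":0},
    {"x":0,"y":0,"z":0.006,"twist":0},
    {"x":0,"y":0,"z":0.007,"twist":0},
    {"x":0,"y":0,"z":0.0075,"twist":0},
    {"x":0,"y":0,"z":0.008,"twist":0},
    {"x":0,"y":0,"z":0.0085,"twist":0},
    {"x":0,"y":0,"z":0.009,"twist":0}
  ]
}}

```text
time: 44.9
tool_pos: [597.8, 96.6, 112.2]
tcp_rot: [3.141, -0.0, 1.344]
contact_force: [-1.1, 1.1, 3.4]
grip_width: 23.3
finger_force: 30.0
```

{"op": "play_rows", "data": {
  "commands": [
    {"x":0,"y":0,"z":0.0005,"twist":0},
    {"x":0,"y":0,"z":0.001,"twist":0},
    {"x":0,"y":0,"z":0.0015,"twist":0},
    {"x":0,"y":0,"z":0.002,"twist":0},
    {"x":0,"y":0,"z":0.0025,"twist":0},
    {"x":0,"y":0,"z":0.003,"twist":0},
    {"x":0,"y":0,"z":0.0035,"twist":0},
    {"x":0,"y":0,"z":0.004,"twist":0}
  ]
}}

```text
time: 45.7
tool_pos: [597.9, 96.6, 109.3]
tcp_rot: [3.141, -0.0, 1.344]
contact_force: [-3.2, -0.6, 8.3]
grip_width: 23.4
finger_force: 30.0
```

{"op": "play_rows", "data": {
  "commands": [
    {"x":0,"y":0,"z":0.0006,"twist":0},
    {"x":0,"y":0,"z":0.0012,"twist":0},
    {"x":0,"y":0,"z":0.0018,"twist":0},
    {"x":0,"y":0,"z":0.0024,"twist":0},
    {"x":0,"y":0,"z":0.003,"twist":0},
    {"x":0,"y":0,"z":0.0036,"twist":0},
    {"x":0,"y":0,"z":0.0042,"twist":0},
    {"x":0,"y":0,"z":0.0048,"twist":0}
  ]
}}

```text
time: 46.5
tool_pos: [597.8, 96.6, 104.7]
tcp_rot: [3.141, -0.0, 1.344]
contact_force: [-4.1, 0.5, 7.6]
grip_width: 23.7
finger_force: 30.0
```

{"op": "play_rows", "data": {
  "commands": [
    {"x":0,"y":0,"z":0.0003,"twist":0},
    {"x":0,"y":0,"z":0.0006,"twist":0},
    {"x":0,"y":0,"z":0.0009,"twist":0},
    {"x":0,"y":0,"z":0.0012,"twist":0},
    {"x":0,"y":0,"z":0.0015,"twist":0},
    {"x":0,"y":0,"z":0.0015,"twist":0},
    {"x":0,"y":0,"z":0.0015,"twist":0},
    {"x":0,"y":0,"z":0.0015,"twist":0}
  ]
}}

```text
time: 47.3
tool_pos: [597.9, 96.7, 104.1]
tcp_rot: [3.14, -0.0, 1.344]
contact_force: [-6.9, -0.4, 14.5]
grip_width: 23.3
finger_force: 30.0
```

{"op": "play_rows", "data": {
  "commands": [
    {"x":0,"y":0,"z":0.0002,"twist":0},
    {"x":0,"y":0,"z":0.0004,"twist":0},
    {"x":0,"y":0,"z":0.0006,"twist":0},
    {"x":0,"y":0,"z":0.0008,"twist":0},
    {"x":0,"y":0,"z":0.0008,"twist":0},
    {"x":0,"y":0,"z":0.0008,"twist":0},
    {"x":0,"y":0,"z":0.0008,"twist":0},
    {"x":0,"y":0,"z":0.0008,"twist":0}
  ]
}}

```text
time: 48.1
tool_pos: [597.9, 96.7, 104.1]
tcp_rot: [3.14, -0.0, 1.344]
contact_force: [-7.1, -0.1, 20.4]
grip_width: 23.7
finger_force: 30.0
```

{"op": "play_rows", "data": {
  "commands": [
    {"x":0,"y":0,"z":-0.015,"twist":0},
    {"x":0.005,"y":0,"z":-0.027,"twist":0},
    {"x":0.035,"y":0,"z":-0.027,"twist":0},
    {"x":0.06,"y":0,"z":-0.027,"twist":0},
    {"x":0.0685,"y":-0.001,"z":-0.027,"twist":0},
    {"x":0.0685,"y":-0.001,"z":-0.022,"twist":0},
    {"x":0.0685,"y":-0.001,"z":-0.018,"twist":0},
    {"x":0.0685,"y":-0.001,"z":-0.016,"twist":0}
  ]
}}

```text
time: 48.9
tool_pos: [611.7, 162.4, 115.9]
tcp_rot: [-3.14, 0.001, 1.343]
contact_force: [0.0, 0.4, -1.5]
grip_width: 23.4
finger_force: 30.0
```

Run:
```python
from h import *
go(611.1,164.2,109,77)
```

```text
tcp [611.7 162.4 115.9] yaw 76.9 shift [ 0.0016 -0.001   0.0069] t 48.9
twist -0.1
```

{"op": "play_rows", "data": {
  "commands": [
    {"x":0.001,"y":-0.0005,"z":0.001,"twist":0},
    {"x":0.001,"y":-0.0005,"z":0.002,"twist":0},
    {"x":0.001,"y":-0.0005,"z":0.003,"twist":0},
    {"x":0.001,"y":-0.0005,"z":0.0035,"twist":0},
    {"x":0.001,"y":-0.0005,"z":0.004,"twist":0},
    {"x":0.001,"y":-0.0005,"z":0.0045,"twist":0},
    {"x":0.001,"y":-0.0005,"z":0.005,"twist":0},
    {"x":0.001,"y":-0.0005,"z":0.0055,"twist":0}
  ]
}}

```text
time: 49.7
tool_pos: [612.1, 164.6, 112.2]
tcp_rot: [3.141, -0.0, 1.344]
contact_force: [-2.3, -1.1, 5.8]
grip_width: 23.6
finger_force: 30.0
```

{"op": "play_rows", "data": {
  "commands": [
    {"x":0,"y":0,"z":0.0005,"twist":0},
    {"x":0,"y":0,"z":0.001,"twist":0},
    {"x":0,"y":0,"z":0.0015,"twist":0},
    {"x":0,"y":0,"z":0.002,"twist":0},
    {"x":0,"y":0,"z":0.0025,"twist":0},
    {"x":0,"y":0,"z":0.003,"twist":0},
    {"x":0,"y":0,"z":0.0035,"twist":0},
    {"x":0,"y":0,"z":0.004,"twist":0}
  ]
}}

```text
time: 50.5
tool_pos: [612.1, 164.6, 108.7]
tcp_rot: [3.141, -0.0, 1.344]
contact_force: [-2.9, -0.2, 7.8]
grip_width: 23.4
finger_force: 30.0
```

{"op": "play_rows", "data": {
  "commands": [
    {"x":0,"y":0,"z":0.0005,"twist":0},
    {"x":0,"y":0,"z":0.001,"twist":0},
    {"x":0,"y":0,"z":0.0015,"twist":0},
    {"x":0,"y":0,"z":0.002,"twist":0},
    {"x":0,"y":0,"z":0.0025,"twist":0},
    {"x":0,"y":0,"z":0.003,"twist":0},
    {"x":0,"y":0,"z":0.0035,"twist":0},
    {"x":0,"y":0,"z":0.004,"twist":0}
  ]
}}

```text
time: 51.3
tool_pos: [612.1, 164.7, 104.8]
tcp_rot: [3.141, -0.0, 1.344]
contact_force: [-3.1, -0.2, 6.9]
grip_width: 23.6
finger_force: 30.0
```

{"op": "play_rows", "data": {
  "commands": [
    {"x":0,"y":0,"z":0.0004,"twist":0},
    {"x":0,"y":0,"z":0.0008,"twist":0},
    {"x":0,"y":0,"z":0.0012,"twist":0},
    {"x":0,"y":0,"z":0.0016,"twist":0},
    {"x":0,"y":0,"z":0.002,"twist":0},
    {"x":0,"y":0,"z":0.002,"twist":0},
    {"x":0,"y":0,"z":0.002,"twist":0},
    {"x":0,"y":0,"z":0.002,"twist":0}
  ]
}}

```text
time: 52.1
tool_pos: [612.2, 164.7, 104.1]
tcp_rot: [3.14, -0.001, 1.344]
contact_force: [-5.5, -1.2, 14.1]
grip_width: 23.4
finger_force: 30.0
```

{"op": "play_rows", "data": {
  "commands": [
    {"x":0,"y":0,"z":0.0002,"twist":0},
    {"x":0,"y":0,"z":0.0004,"twist":0},
    {"x":0,"y":0,"z":0.0005,"twist":0},
    {"x":0,"y":0,"z":0.0005,"twist":0},
    {"x":0,"y":0,"z":0.0005,"twist":0},
    {"x":0,"y":0,"z":0.0005,"twist":0},
    {"x":0,"y":0,"z":0.0005,"twist":0},
    {"x":0,"y":0,"z":0.0005,"twist":0}
  ]
}}

```text
time: 52.9
tool_pos: [612.2, 164.7, 104.1]
tcp_rot: [3.139, -0.001, 1.344]
contact_force: [-7.1, -1.5, 17.4]
grip_width: 23.7
finger_force: 30.0
```

{"op": "play_rows", "data": {
  "commands": [
    {"x":0,"y":0,"z":-0.015,"twist":0},
    {"x":0,"y":0,"z":-0.04,"twist":0},
    {"x":0,"y":0,"z":-0.08,"twist":0},
    {"x":0,"y":0,"z":-0.1,"twist":0},
    {"x":0,"y":0,"z":-0.1,"twist":0},
    {"x":0,"y":0,"z":-0.1,"twist":0},
    {"x":0,"y":0,"z":-0.1,"twist":0},
    {"x":0,"y":0,"z":-0.1,"twist":0}
  ]
}}

```text
time: 53.7
tool_pos: [611.2, 164.5, 198.9]
tcp_rot: [-3.138, 0.001, 1.343]
contact_force: [-0.1, -0.4, -2.1]
grip_width: 23.6
finger_force: 30.0
```

Run:
```python
from h import *
c=cap('wrist','w16')
u,v=proj(c,[611.5,166,45]); print(u,v,circ(c,u,v,45,12))
u,v=proj(c,[597.3,98.3,45]); print(u,v,circ(c,u,v,45,16))
go(434.7,-272.4,190,90)
c=cap('wrist','w16')
cv2.imwrite('pics/w16c.png',cv2.resize(c['pixels'][0:384,60:450,::-1],None,fx=1.5,fy=1.5))
```

```text
254.3535738617931 181.72188492995042 (array([613.5, 169.5,  45. ]), array([255.5, 178. ], dtype=float32), np.float64(11.9))
255.67403717231804 243.46452166601506 None
tcp [611.4 164.5 199.2] yaw 77.0 shift [-0.4655 -0.0737  0.0099] t 53.75
twist -13.0
```

All four home. Returning the driver to its stand.

{"op": "play_rows", "data": {
  "commands": [
    {"x":-0.045,"y":-0.007,"z":0,"twist":-2},
    {"x":-0.09,"y":-0.014,"z":0,"twist":-4},
    {"x":-0.135,"y":-0.021,"z":0,"twist":-6},
    {"x":-0.18,"y":-0.028,"z":0,"twist":-8},
    {"x":-0.22,"y":-0.035,"z":0,"twist":-10},
    {"x":-0.26,"y":-0.042,"z":0,"twist":-12},
    {"x":-0.3,"y":-0.048,"z":0,"twist":-13},
    {"x":-0.34,"y":-0.054,"z":0,"twist":-13}
  ]
}}

```text
time: 54.6
tool_pos: [481.8, -155.9, 200.7]
tcp_rot: [-3.141, -0.0, 1.571]
contact_force: [0.2, -0.0, -2.7]
grip_width: 23.6
finger_force: 30.0
```

Run:
```python
from h import *
go(434.7,-272.4,150,90)
```

```text
tcp [ 481.8 -155.9  200.7] yaw 90.0 shift [-0.1165 -0.0472  0.0507] t 54.6
twist 0.0
```

{"op": "play_rows", "data": {
  "commands": [
    {"x":-0.03,"y":-0.012,"z":0.0,"twist":0},
    {"x":-0.06,"y":-0.024,"z":0.0,"twist":0},
    {"x":-0.09,"y":-0.036,"z":0.01,"twist":0},
    {"x":-0.107,"y":-0.044,"z":0.03,"twist":0},
    {"x":-0.107,"y":-0.044,"z":0.05,"twist":0},
    {"x":-0.107,"y":-0.044,"z":0.07,"twist":0},
    {"x":-0.107,"y":-0.044,"z":0.09,"twist":0},
    {"x":-0.107,"y":-0.044,"z":0.09,"twist":0}
  ]
}}

```text
time: 55.4
tool_pos: [437.2, -260.5, 108.4]
tcp_rot: [-3.137, -0.004, 1.57]
contact_force: [-0.2, 1.3, -2.0]
grip_width: 23.3
finger_force: 30.0
```

{"op": "play_rows", "data": {
  "commands": [
    {"x":0,"y":0,"z":0,"twist":0},
    {"x":0,"y":0,"z":0,"twist":0},
    {"x":0,"y":0,"z":0,"twist":0},
    {"x":0,"y":0,"z":0,"twist":0},
    {"x":0,"y":0,"z":0,"twist":0},
    {"x":0,"y":0,"z":0,"twist":0},
    {"x":0,"y":0,"z":0,"twist":0},
    {"x":0,"y":0,"z":0,"twist":0}
  ]
}}

```text
time: 56.2
tool_pos: [438.7, -261.5, 110.9]
tcp_rot: [3.142, 0.0, 1.57]
contact_force: [-0.5, 0.2, -1.8]
grip_width: 23.4
finger_force: 30.0
```

Run:
```python
from h import *
go(434.7,-272.4,65.5,90)
c=cap('wrist','w17'); u,v=proj(c,[436.3,-270.4,16]); print(u,v,circ(c,u,v,16,36))
cv2.imwrite('pics/w17.png',c['pixels'][:,:,::-1])
```

```text
tcp [ 438.7 -261.5  110.9] yaw 90.0 shift [-0.0109 -0.004   0.0454] t 56.2
twist -0.0
250.88438581722855 211.44668789607982 (array([ 434.8, -271.2,   16. ]), array([249.1, 212.4], dtype=float32), np.float64(35.8))
```

{"op": "play_rows", "data": {
  "commands": [
    {"x":-0.006,"y":-0.002,"z":0,"twist":0},
    {"x":-0.011,"y":-0.004,"z":0,"twist":0},
    {"x":-0.011,"y":-0.004,"z":0.01,"twist":0},
    {"x":-0.011,"y":-0.004,"z":0.02,"twist":0},
    {"x":-0.011,"y":-0.004,"z":0.03,"twist":0},
    {"x":-0.011,"y":-0.004,"z":0.032,"twist":0},
    {"x":-0.011,"y":-0.004,"z":0.032,"twist":0},
    {"x":-0.011,"y":-0.004,"z":0.032,"twist":0}
  ]
}}

```text
time: 57.05
tool_pos: [434.9, -272.5, 78.9]
tcp_rot: [3.142, 0.0, 1.571]
contact_force: [-0.9, -0.0, -1.4]
grip_width: 23.5
finger_force: 30.0
```

Run:
```python
from h import *
go(434.7,-272.4,65.5,90)
```

```text
tcp [ 434.9 -272.5   78.9] yaw 90.0 shift [ 0.0001 -0.0002  0.0134] t 57.05
twist -0.0
```

{"op": "play_rows", "data": {
  "commands": [
    {"x":0,"y":0,"z":0.003,"twist":0},
    {"x":0,"y":0,"z":0.006,"twist":0},
    {"x":0,"y":0,"z":0.009,"twist":0},
    {"x":0,"y":0,"z":0.011,"twist":0},
    {"x":0,"y":0,"z":0.0125,"twist":0},
    {"x":0,"y":0,"z":0.0132,"twist":0},
    {"x":0,"y":0,"z":0.0132,"twist":0},
    {"x":0,"y":0,"z":0.0132,"twist":0}
  ]
}}

```text
time: 57.85
tool_pos: [434.7, -272.5, 65.8]
tcp_rot: [3.141, 0.0, 1.57]
contact_force: [-0.3, -0.4, -1.2]
grip_width: 23.4
finger_force: 30.0
```

{"op": "play_rows", "data": {
  "commands": [
    {"x":0,"y":0,"z":0,"twist":0},
    {"x":0,"y":0,"z":0,"twist":0},
    {"x":0,"y":0,"z":0,"twist":0},
    {"x":0,"y":0,"z":0,"twist":0},
    {"x":0,"y":0,"z":0,"twist":0},
    {"x":0,"y":0,"z":-0.03,"twist":0},
    {"x":0,"y":0,"z":-0.07,"twist":0},
    {"x":0,"y":0,"z":-0.11,"twist":0}
  ],
  "jaw": 0.3
}}

```text
time: 58.65
tool_pos: [434.3, -272.2, 176.7]
tcp_rot: [-3.141, -0.001, 1.57]
contact_force: [0.2, -0.8, -0.2]
grip_width: 64.3
finger_force: 0.0
```

{"op": "play_rows", "data": {
  "commands": [
    {"x":0,"y":0,"z":-0.03,"twist":0},
    {"x":0,"y":0,"z":-0.05,"twist":0},
    {"x":0.03,"y":0.02,"z":-0.05,"twist":2},
    {"x":0.06,"y":0.04,"z":-0.05,"twist":4},
    {"x":0.09,"y":0.06,"z":-0.05,"twist":6},
    {"x":0.12,"y":0.08,"z":-0.05,"twist":8},
    {"x":0.16,"y":0.1,"z":-0.05,"twist":10},
    {"x":0.2,"y":0.12,"z":-0.05,"twist":13}
  ],
  "jaw": 0.0
}}

```text
time: 59.45
tool_pos: [555.3, -71.1, 225.7]
tcp_rot: [3.141, 0.0, 1.341]
contact_force: [0.6, -0.5, 0.2]
grip_width: 91.6
finger_force: 0.0
```

Run:
```python
from h import *
c=cap('top','t18')
for p,r in [([436.2,-270.5,16],36),([436.2,-270.5,96],12)]:
  u,v=proj(c,p); print(u,v,circ(c,u,v,p[2],r,w=30))
a=c['pixels'][215:270,320:400]; c0=load('top0')['pixels'][215:270,320:400]
print(np.abs(a.astype(int)-c0).max(axis=2)[15:45,20:60].mean())
c=load('w13'); 
# collar centre from w13: disc circle r=32 z=47; drum top r=22 z=74; nut
for uv,z,r in [((252,111),47,32),((251,113.5),74,22)]:
  print(circ(c,*uv,z,r),ray(c,*uv,z))
go(628,233,150,90)
```

```text
356.81320255461486 241.9578227759135 (array([ 437.7, -276.3,   16. ]), array([359. , 241.4], dtype=float32), np.float64(36.8))
364.8582542382278 242.52550457263055 (array([ 444. , -314.8,   96. ]), array([383.1, 239.4], dtype=float32), np.float64(11.4))
15.206666666666667
(array([624.2, 237.1,  47. ]), array([248.6, 110.6], dtype=float32), np.float64(32.6)) [626.72906038 236.16808864  47.        ]
(array([625.3, 234.2,  74. ]), array([250.5, 114.8], dtype=float32), np.float64(21.9)) [625.89441914 234.9444243   74.        ]
tcp [557.5 -65.2 225.7] yaw 76.9 shift [0.3061 0.001  0.0769] t 59.5
twist -13.1
```

{"op": "play_rows", "data": {
  "commands": [
    {"x":0.045,"y":0,"z":0,"twist":-5},
    {"x":0.09,"y":0,"z":0,"twist":-10},
    {"x":0.135,"y":0,"z":0,"twist":-15},
    {"x":0.18,"y":0,"z":0.01,"twist":-20},
    {"x":0.225,"y":0,"z":0.03,"twist":-25},
    {"x":0.27,"y":0,"z":0.05,"twist":-30},
    {"x":0.304,"y":-0.001,"z":0.065,"twist":-36},
    {"x":0.304,"y":-0.001,"z":0.065,"twist":-40}
  ],
  "jaw": 0.3
}}

```text
time: 60.3
tool_pos: [620.8, 228.0, 157.2]
tcp_rot: [-3.138, -0.002, 2.05]
contact_force: [-0.4, -1.2, -0.5]
grip_width: 64.1
finger_force: 0.0
```

{"op": "play_rows", "data": {
  "commands": [
    {"x":0,"y":0,"z":0,"twist":0},
    {"x":0,"y":0,"z":0,"twist":0},
    {"x":0,"y":0,"z":0,"twist":0},
    {"x":0,"y":0,"z":0,"twist":0},
    {"x":0,"y":0,"z":0,"twist":0},
    {"x":0,"y":0,"z":0,"twist":0},
    {"x":0,"y":0,"z":0,"twist":0},
    {"x":0,"y":0,"z":0,"twist":0}
  ]
}}

```text
time: 61.1
tool_pos: [622.3, 223.8, 160.7]
tcp_rot: [-3.142, 0.0, 2.041]
contact_force: [-0.2, 0.7, -0.4]
grip_width: 64.2
finger_force: 0.0
```

Run:
```python
from h import *
c=cap('wrist','w19')
for p,r in [([626,234.5,74],22),([626,234.5,47],32)]:
  u,v=proj(c,p); print(u,v,circ(c,u,v,p[2],r))
go(626,234.5,77,117)
```

```text
264.0981842301643 194.80426327881622 (array([624.5, 236.3,  74. ]), array([263.5, 192. ], dtype=float32), np.float64(23.3))
263.1396933636991 185.90412031776208 (array([625.1, 239. ,  47. ]), array([264.6, 181. ], dtype=float32), np.float64(34.0))
tcp [622.3 223.9 160.7] yaw 117.0 shift [0.0078 0.0082 0.0837] t 61.15
twist -0.0
```

{"op": "play_rows", "data": {
  "commands": [
    {"x":0.0085,"y":0.008,"z":0,"twist":0},
    {"x":0.0085,"y":0.008,"z":0.02,"twist":0},
    {"x":0.0085,"y":0.008,"z":0.04,"twist":0},
    {"x":0.0085,"y":0.008,"z":0.06,"twist":0},
    {"x":0.0085,"y":0.008,"z":0.075,"twist":0},
    {"x":0.0085,"y":0.008,"z":0.083,"twist":0},
    {"x":0.0085,"y":0.008,"z":0.083,"twist":0},
    {"x":0.0085,"y":0.008,"z":0.083,"twist":0}
  ]
}}

```text
time: 61.95
tool_pos: [626.0, 235.3, 78.3]
tcp_rot: [3.141, 0.0, 2.042]
contact_force: [0.4, -0.1, -0.3]
grip_width: 64.7
finger_force: 0.0
```

{"op": "play_rows", "data": {
  "commands": [
    {"x":0,"y":0,"z":0,"twist":0},
    {"x":0,"y":0,"z":0,"twist":0},
    {"x":0,"y":0,"z":0,"twist":0},
    {"x":0,"y":0,"z":0,"twist":0},
    {"x":0,"y":0,"z":0,"twist":0},
    {"x":0,"y":0,"z":0,"twist":0},
    {"x":0,"y":0,"z":0,"twist":0},
    {"x":0,"y":0,"z":0,"twist":0}
  ],
  "jaw": 1.0
}}

```text
time: 62.75
tool_pos: [625.2, 234.8, 78.3]
tcp_rot: [-3.141, 0.0, 2.042]
contact_force: [-4.3, -2.8, 6.2]
grip_width: 43.3
finger_force: 30.0
```

{"op": "play_rows", "data": {
  "commands": [
    {"x":0,"y":0,"z":0,"twist":7.5},
    {"x":0,"y":0,"z":0,"twist":15},
    {"x":0,"y":0,"z":0,"twist":22.5},
    {"x":0,"y":0,"z":0,"twist":30},
    {"x":0,"y":0,"z":0,"twist":37.5},
    {"x":0,"y":0,"z":0,"twist":45},
    {"x":0,"y":0,"z":0,"twist":52.5},
    {"x":0,"y":0,"z":0,"twist":60}
  ]
}}

```text
time: 63.55
tool_pos: [625.3, 234.8, 78.3]
tcp_rot: [3.142, 0.001, 0.989]
contact_force: [-3.9, -1.8, 5.8]
grip_width: 43.0
finger_force: 30.0
```

{"op": "play_rows", "data": {
  "commands": [
    {"x":0,"y":0,"z":0,"twist":8},
    {"x":0,"y":0,"z":0,"twist":16},
    {"x":0,"y":0,"z":0,"twist":24},
    {"x":0,"y":0,"z":0,"twist":32},
    {"x":0,"y":0,"z":0,"twist":40},
    {"x":0,"y":0,"z":0,"twist":48},
    {"x":0,"y":0,"z":0,"twist":56},
    {"x":0,"y":0,"z":0,"twist":60.5}
  ]
}}

```text
time: 64.35
tool_pos: [625.3, 234.7, 78.3]
tcp_rot: [3.141, 0.0, -0.066]
contact_force: [-4.1, -1.7, 5.4]
grip_width: 43.2
finger_force: 30.0
```

{"op": "play_rows", "data": {
  "commands": [
    {"x":0,"y":0,"z":0,"twist":0},
    {"x":0,"y":0,"z":0,"twist":0},
    {"x":0,"y":0,"z":0,"twist":0},
    {"x":0,"y":0,"z":0,"twist":0},
    {"x":0,"y":0,"z":0,"twist":0},
    {"x":0,"y":0,"z":0,"twist":0},
    {"x":0,"y":0,"z":0,"twist":0},
    {"x":0,"y":0,"z":0,"twist":0}
  ]
}}

```text
time: 65.15
tool_pos: [625.3, 234.7, 78.3]
tcp_rot: [3.141, 0.0, -0.062]
contact_force: [-3.5, -3.7, 5.1]
grip_width: 43.6
finger_force: 30.0
```

{"op": "play_rows", "data": {
  "commands": [
    {"x":0,"y":0,"z":0,"twist":0},
    {"x":0,"y":0,"z":0,"twist":0},
    {"x":0,"y":0,"z":0,"twist":0},
    {"x":0,"y":0,"z":0,"twist":0},
    {"x":0,"y":0,"z":0,"twist":0},
    {"x":0,"y":0,"z":-0.03,"twist":0},
    {"x":0,"y":0,"z":-0.07,"twist":0},
    {"x":0,"y":0,"z":-0.11,"twist":0}
  ],
  "jaw": 0.3
}}

```text
time: 65.95
tool_pos: [625.2, 235.0, 188.4]
tcp_rot: [3.141, 0.001, -0.061]
contact_force: [0.2, 0.3, -0.1]
grip_width: 64.3
finger_force: 0.0
```

{"op": "play_rows", "data": {
  "commands": [
    {"x":0,"y":0.01,"z":-0.01,"twist":-8},
    {"x":0,"y":0.03,"z":-0.02,"twist":-16},
    {"x":0,"y":0.05,"z":-0.02,"twist":-24},
    {"x":0,"y":0.07,"z":-0.02,"twist":-32},
    {"x":0,"y":0.07,"z":-0.02,"twist":-40},
    {"x":0,"y":0.07,"z":-0.02,"twist":-48},
    {"x":0,"y":0.07,"z":-0.02,"twist":-56},
    {"x":0,"y":0.07,"z":-0.02,"twist":-64}
  ]
}}

```text
time: 66.75
tool_pos: [621.3, 165.1, 207.7]
tcp_rot: [3.141, -0.0, 1.061]
contact_force: [0.6, -0.4, -0.3]
grip_width: 64.1
finger_force: 0.0
```

{"op": "play_rows", "data": {
  "commands": [
    {"x":0,"y":0,"z":0,"twist":-8},
    {"x":0,"y":0,"z":0,"twist":-16},
    {"x":0,"y":0,"z":0,"twist":-16},
    {"x":0,"y":0,"z":0,"twist":-16},
    {"x":0,"y":0,"z":0,"twist":-16},
    {"x":0,"y":0,"z":0,"twist":-16},
    {"x":0,"y":0,"z":0,"twist":-16},
    {"x":0,"y":0,"z":0,"twist":-16}
  ]
}}

```text
time: 67.55
tool_pos: [621.3, 165.2, 207.7]
tcp_rot: [3.142, 0.0, 1.334]
contact_force: [-0.3, 0.2, 0.4]
grip_width: 63.7
finger_force: 0.0
```

Run:
```python
from h import *
c=cap('wrist','w20'); print(bot.get_obs()['tool_pos'])
u,v=map(int,proj(c,[625.5,235,74])); print(u,v)
y,x=max(0,v-60),max(0,u-60)
cv2.imwrite('pics/w20c.png',cv2.resize(c['pixels'][y:y+150,x:x+130,::-1],None,fx=4,fy=4,interpolation=cv2.INTER_CUBIC))
```

```text
[621.25154621 165.22534297 207.69161201]
240 114
```

View pics/w20c.png

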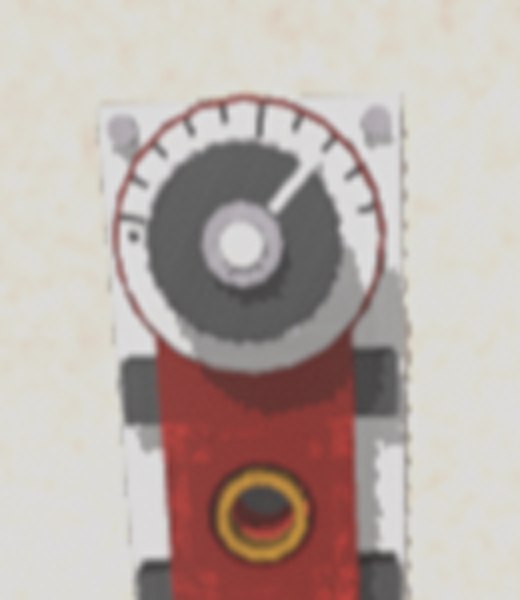

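The collar's line points at (318,158), the second mark past the long mark at (261,118): mark 7. Last check: the driver and links in the top view.

Run:
```python
from h import *
a=cap('top','t21')['pixels'][145:265,135:400,::-1]; b=cap('scene','s21')['pixels'][140:260,130:400,::-1]
cv2.imwrite('pics/fin.png',np.vstack([cv2.resize(a,(640,290),interpolation=cv2.INTER_CUBIC),cv2.resize(b,(640,284),interpolation=cv2.INTER_CUBIC)]))
```

```text
(no output)
```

View pics/fin.png

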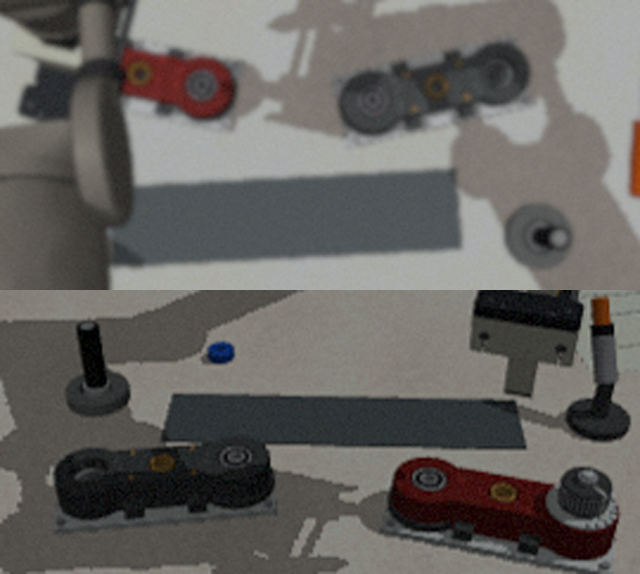

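The driver stands upright in its stand (540,236), all four rings are flush in the bores, the mat is empty and the gripper is clear. Handing in.

```bash
python3 -c "
from plant import bot
print(bot.close_job())"
```

```text
the job is handed in; nothing more can be done
None
```

The job is handed in: both bearings and both bushings found on the mat are pressed home with the driver, the collar is then turned to 7, and the driver is back upright in its stand.

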